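# Ready the bead bath and lay out the loggers

### The arm

A 6-joint arm with a two-finger parallel gripper is mounted at the origin on the work surface. World frame = base frame: x ahead of the robot, y to its left, z up, the work surface at z = 0. Lengths are in m, angles in degrees, forces in N, time in s.
With the tool pointing down it reaches from about 0.4 to 0.825 m from the base axis. Payload 7 kg.
Tool frame: the origin (TCP) lies between the finger pads; the fingertips stand 22 mm ahead of it and the grasp point (between the pads) lies 3 mm ahead of it; z points along the fingers, y is the line along which they close (so a half turn about z gives the same grasp; the last joint's range is limited). The gripper opens to 88 mm and grips with 3 to 60 N. Pads are 19 mm wide; open, the fingers measure 130 mm over their backs; the gripper's body (78 mm by 193 mm) begins 47 mm behind the grasp point.
Start: joints at [-53.394, 20.546, 0.682, 0, -70.136, -16.507], TCP at [0.232, -0.634, 0.249] pointing down, gripper open.
Joint ranges: [-176.03, 176.03], [-82.01, 121.73], [-58.28, 71.71], [-173.87, 95.51], [-174.79, -0.11], [-173.66, 173.66]. Speed limits (degrees/s): [136.94, 136.94, 172.46, 180, 180, 180].

### API

Orientations are given as [roll, pitch, yaw] about the fixed x, y, z axes, in that order (R = Rz(yaw) Ry(pitch) Rx(roll)).
In Python, from plant import r, vision gives the robot as it stands.
- The arm moves only by the shell command python3 -m pendant 'ROWS' [FORCE]. ROWS is JSON, a list that holds one entry, the list of rows, each a list of 7 numbers: the shift along the tool's x, y, z scaled (see below), then the turn, a rotation vector about the tool's x, y, z scaled (see below), then the opening, from -1 (shut) to 1 (fully open). In form: [[[x, y, z, wx, wy, wz, fingers], ...]]. A call has exactly 8 rows; each row shifts and turns the commanded pose from where the row before left it, along the tool's axes as they then stand; what a row does not reach is not made up. The controller multiplies each number of a shift by 20 mm and each number of a turn by 4 degrees. A row lasts 1/10 s, in which the tool goes at most 50 mm and 8.59 degrees, less where a joint would pass 70% of its speed; a pose out of reach is approached as far as the arm can. A call with a number of a shift or a turn outside -1 to 1 is refused whole. A call with a gripper value outside its range is refused whole. The fingers move at their own pace and stop on an object; FORCE is the grip in N (left out, the last holds). Time passes only in rows, so rows that do not move let the fingers close, or fill a call up. It gives the time, the measured TCP pose, the force, the opening and the grip force at its end, in the units of the state.
- r.get_state(): the state, without advancing time (a new reading comes with each control period).
- vision.capture(name): name is "scene" or "top"; returns a dict with "frame" (384x512x3 uint8, blue, green, red), "depth" (384x512 float32, m along the optical axis (not along the pixel's ray), 0 where there is no reading), "camera_matrix" (3x3 intrinsics, pixels), "k1" (the pictures are not rectified: a ray, as slopes to the right and down, at radius r is drawn at 1 + k1 r^2 times it, then the intrinsics apply), "extrinsics" (4x4, takes a point from world to camera coordinates). Camera axes: x right, y up, looking along -z (the intrinsics and any distortion apply to the point x, -y, -z); pixel columns grow to the right and rows downward; lengths in m; the calibration is good to about 2 mm. A picture is of the moment at which its call begins.
- r.close_job(): hands the job in; it is judged then, once.
The state is a dict: "time_s": time; "joints": joint angles; "qd": joint speeds; "joint_torque": joint torques, N m; "tcp_pos": TCP position; "eef_rot": TCP orientation; "contact_force": force on the tool from outside, world axes, zero at the start; "moment": the same for the moment, N m; "gripper_width": finger opening in m; "gripper_force": force on a finger pad.
Only numpy, scipy, OpenCV 4.12 (cv2) and the standard library are available. Lean on these libraries where they do the work, as an engineer would, in place of code of your own. Each camera call takes 0.05 s, during which the arm holds its last target. There are 200 camera calls.

### The job

Get the bead bath ready for the next calibration batch: swing the probe-holder arm off the well until it settles home at its end stop, then take the rod from its stand and stir the beads with it, keeping its foot down among them, in wide circles anticlockwise seen from above for at least two full turns and until most of the orange marker beads have clearly shifted, and stand the rod upright back in its stand. Also lay every logger on the bench flat on the floor of a tray compartment of its own, plug towards the blue bar. Leave the arm swung out, all beads in the well and the other things on the bench where they are.

Things in the scene. Friction and masses are not known exactly. Their poses are not given: they have to be found in the camera images.
- rod: Stirring rod, 170 mm long, standing upright in the stand. Origin: centre of the underside of its foot; z runs up the rod. White disc foot 32 mm across and 18 mm high; steel shaft 12 mm thick from 18 to 110 mm; blue round handle 20 mm thick from 110 to 170 mm. 120 g.
- stand_in (a point): Centre of the inner floor of the stand: a dark square steel cup, outside 60 x 60 mm and 90 mm high, walls 6 mm (inside 48 x 48 mm), fixed to the bench, open at the top. Floor 6 mm above the bench.
- well (a point): Centre of the floor of the bead bath's round well, 150 mm across, 55 mm deep. The floor is 55 mm above the bench, the rim 110 mm. The bath is a white block 230 x 230 x 110 mm with a steel top, fixed; x and y of this frame run along its sides, its black display panel is on the -x side (towards the robot), z up.
- holder_arm (a joint): The probe-holder arm's hinge, rad: about 0 lying across the mouth of the well, grows clockwise seen from above, 1.75 at the end stop, off the bath on its +y side. The hinge is inclined: the arm climbs lightly (its peg by 8 mm) up to about 1.0 and then drops into its end stop at 1.75 by its own weight; left before 1.0 it falls back to 0.
- holder_hinge (a point): On the nearly vertical hinge axis of the arm, at the height of the bar (146 mm above the bench), on a post at the bath's far left (+x, +y) corner.
- holder_peg (a point): On the axis of the upright orange peg near the free end of the arm (16 mm thick, rising from 152 to 194 mm above the bench, this point at 176 mm), 122 mm from the hinge axis. The bar is 20 mm wide and 12 mm thick.
- tray: Grey tray, fixed, 112 mm (x) x 228 mm (y) plus a 12 mm wide blue bar along its +x end. Origin: centre of the underside of the grey part, on the bench. Four compartments side by side along y, centres at y = -84, -28, 28 and 84 mm, x = 0; each 104 mm (x) x 52 mm (y) inside, floor 3 mm above the bench, walls 4 mm thick and 12 mm high above the bench.
- blue_bar (a point): Middle of the tray's blue bar, 62 mm from the tray's origin along its x, 12 mm up.
- logger0: Temperature logger, 95 x 44 mm, may be absent (None). Origin: centre of the underside; x along its length towards the brass plug, z up. Black body 82 x 44 x 14 mm from x = -47.5 to +34.5 mm, brass plug 20 mm wide at the +x end, orange battery hump 46 mm (x) x 20 mm (y) in the middle, from 14 to 32 mm height: grip it there. 90 g.
- logger1: Temperature logger, 95 x 44 mm, may be absent (None). Origin: centre of the underside; x along its length towards the brass plug, z up. Black body 82 x 44 x 14 mm from x = -47.5 to +34.5 mm, brass plug 20 mm wide at the +x end, orange battery hump 46 mm (x) x 20 mm (y) in the middle, from 14 to 32 mm height: grip it there. 90 g.
- logger2: Temperature logger, 95 x 44 mm, may be absent (None). Origin: centre of the underside; x along its length towards the brass plug, z up. Black body 82 x 44 x 14 mm from x = -47.5 to +34.5 mm, brass plug 20 mm wide at the +x end, orange battery hump 46 mm (x) x 20 mm (y) in the middle, from 14 to 32 mm height: grip it there. 90 g.
- logger3: Temperature logger, 95 x 44 mm, may be absent (None). Origin: centre of the underside; x along its length towards the brass plug, z up. Black body 82 x 44 x 14 mm from x = -47.5 to +34.5 mm, brass plug 20 mm wide at the +x end, orange battery hump 46 mm (x) x 20 mm (y) in the middle, from 14 to 32 mm height: grip it there. 90 g.
- bead0: Orange marker bead, ball of 26 mm, origin at its centre, loose in the well; at the start the beads lie heaped towards the well's far (+x) side, the near side is clear.
- bead1: Orange marker bead, ball of 26 mm, origin at its centre, loose in the well; at the start the beads lie heaped towards the well's far (+x) side, the near side is clear.
- bead2: Orange marker bead, ball of 26 mm, origin at its centre, loose in the well; at the start the beads lie heaped towards the well's far (+x) side, the near side is clear.
- bead3: Plain metal bead, ball of 26 mm, origin at its centre, loose in the well; at the start the beads lie heaped towards the well's far (+x) side, the near side is clear.
- bead4: Plain metal bead, ball of 26 mm, origin at its centre, loose in the well; at the start the beads lie heaped towards the well's far (+x) side, the near side is clear.
- bead5: Plain metal bead, ball of 26 mm, origin at its centre, loose in the well; at the start the beads lie heaped towards the well's far (+x) side, the near side is clear.
- bead6: Plain metal bead, ball of 26 mm, origin at its centre, loose in the well; at the start the beads lie heaped towards the well's far (+x) side, the near side is clear.
- bottle: Bystander: white bottle with red cap, 60 mm across, 150 mm high, origin under its centre.
- tape: Bystander: yellow roll of tape lying flat, 90 mm across, 25 mm high, origin under its centre.
- marker: Bystander: white marker pen lying, 130 mm long, 16 mm thick, origin on the bench under its middle, x along it.
- driver: Bystander: screwdriver lying on the bench, x along it, handle to -x.
Mind the look-alikes: they are no part of the job. Leave any pink look-alike of the logger0 alone. Of the things shaped like the part that bears stand_in, the dark steel one is meant.

How it is judged:
By the outcome, as a careful person would: the job done as asked, in the order asked, and still so for the second after the job is handed in, with the robot touching nothing.
Of logger0, logger1, logger2, logger3 only 2 to 4 are there at a start; the rules pass over those that are not, and their reading is None.
At some moment in a run one of logger0, logger1, logger2, logger3 may be knocked a few centimetres aside while the robot is not near it.
Once in a run the grip may slacken for a moment while it holds something.
It also fails if it takes over 210 s, if anything falls off the work surface, if the arm or the gripper's body presses on something with over 40 N, if the wrist force passes 120 N, or if a joint passes its speed limit or range.

## Working session

There is one attempt and no reset: what is moved stays moved. The work goes in short steps, Python scripts to look and compute and a shell command to move; the robot and the scene stay as the last step left them, time stands still between calls to the robot, and variables do not carry over. Pictures are saved under pics/ and viewed, at most 16 in all, crops included, and the job is handed in when it is done.

```bash
ls; mkdir -p pics; cat > h.py <<'E'
import numpy as np, cv2
from plant import r, vision
def cap(n):
    c=vision.capture(n); return {k:(np.array(v) if k!='k1' else v) for k,v in c.items()}
def ray(c,u,v):
    K=c['camera_matrix'];k1=c['k1']
    d=np.array([(u-K[0,2])/K[0,0],(v-K[1,2])/K[1,1]]);s=d.copy()
    for _ in range(20): s=d/(1+k1*(s@s))
    E=c['extrinsics'];R=E[:3,:3];o=-R.T@E[:3,3]
    return o,R.T@np.array([s[0],-s[1],-1])
def onz(c,u,v,z):
    o,d=ray(c,u,v); return o+d*(z-o[2])/d[2]
def pt(c,u,v):
    o,d=ray(c,u,v); return o+d*float(c['depth'][int(round(v)),int(round(u))])
def cloud(c):
    h,w=c['depth'].shape;K=c['camera_matrix'];k1=c['k1']
    v,u=np.mgrid[:h,:w];d=np.stack([(u-K[0,2])/K[0,0],(v-K[1,2])/K[1,1]],-1);s=d.copy()
    for _ in range(20): s=d/(1+k1*(s**2).sum(-1,keepdims=True))
    E=c['extrinsics'];R=E[:3,:3];o=-R.T@E[:3,3]
    D=np.concatenate([s[...,:1],-s[...,1:],-np.ones((h,w,1))],-1)*c['depth'][...,None]
    return D@R+o
def proj(c,p):
    q=c['extrinsics'][:3,:3]@np.array(p)+c['extrinsics'][:3,3];s=np.array([q[0],-q[1]])/-q[2]
    s=s*(1+c['k1']*(s@s));K=c['camera_matrix'];return s[0]*K[0,0]+K[0,2],s[1]*K[1,1]+K[1,2]
E
cat > a.py <<'E'
from h import *
for n in('top','scene'):
    c=cap(n);np.savez(n+'0.npz',**c);cv2.imwrite(f'pics/{n}0.png',cv2.resize(c['frame'],(800,600)))
    E=c['extrinsics'];print(n,-E[:3,:3].T@E[:3,3],c['k1'],c['camera_matrix'].tolist())
print(r.get_state())
E
python3 a.py
```

```text
pics
top [ 0.37285877 -0.0359154   1.21157983] 0.015608517026737998 [[346.76757014164144, 0.0, 261.9738001930852], [0.0, 346.76757014164144, 194.29195589386833], [0.0, 0.0, 1.0]]
scene [0.99095879 0.55233208 1.20103351] -0.05512343489114151 [[400.92600180173343, 0.0, 258.02320867792724], [0.0, 400.92600180173343, 195.26767716870776], [0.0, 0.0, 1.0]]
{'time_s': 0.1, 'joints': array([-5.33912876e+01,  2.05879582e+01,  6.40548792e-01, -1.74472680e-02,
       -7.01359031e+01, -1.65054452e+01]), 'qd': array([-0.0261073 , -0.14468147,  0.11024974,  0.04494163, -0.09432033,
        0.06413348]), 'joint_torque': array([-9.78635435e-04, -5.84160876e+01,  2.93750435e+01,  7.01539010e+00,
        1.01589609e-02, -5.81719632e-05]), 'tcp_pos': array([ 0.23183535, -0.63352126,  0.24772177]), 'eef_rot': array([ 1.79915460e+02, -7.94514182e-03, -1.59902667e+02]), 'contact_force': array([0.02558343, 0.29305762, 0.08977007]), 'moment': array([ 0.00399431, -0.03557117, -0.01353108]), 'gripper_force': 0.0, 'gripper_width': 0.08754544717221323}
```

View pics/top0.png

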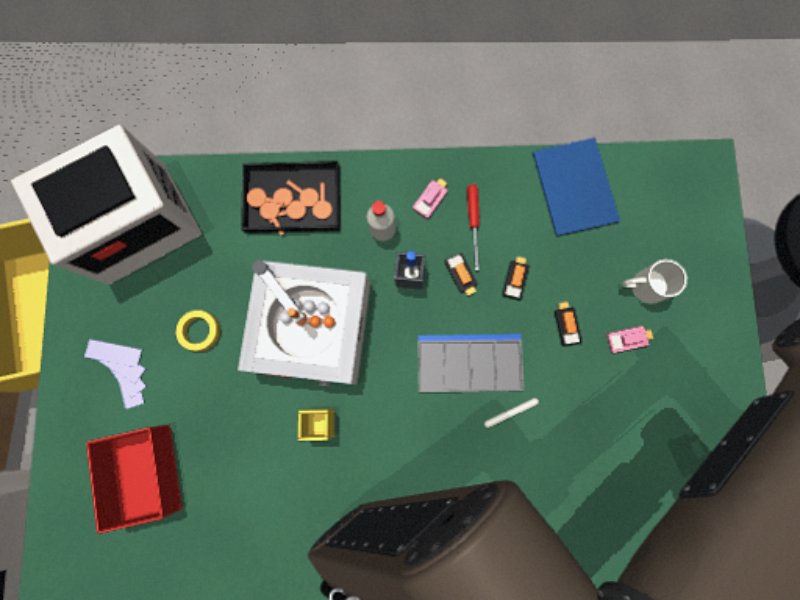

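View pics/scene0.png

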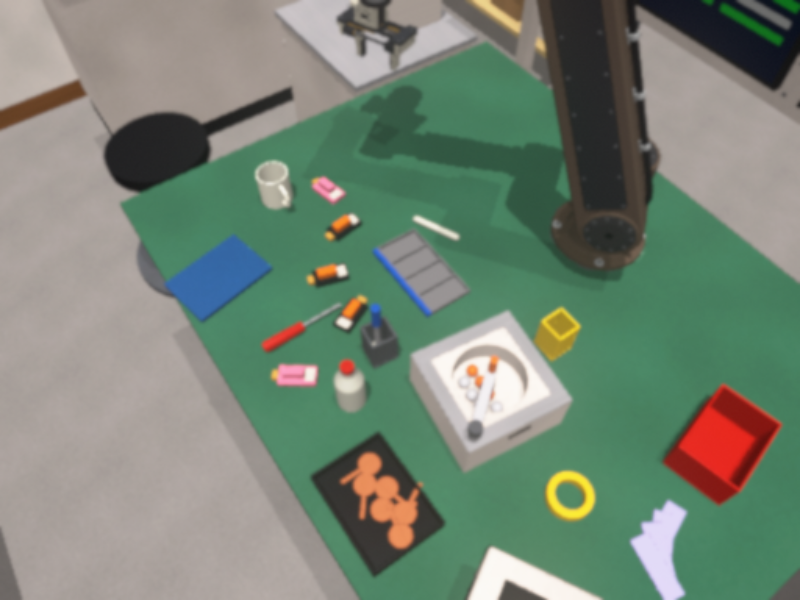

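The top view (800x600) shows three black loggers at (461,274), (515,278) and (568,324), with brass ends down, up and up. The rod and dark stand are at (411,262), the tray at (471,365) with its bar towards +x, the well at (302,320), the hinge at (262,268) and the peg near (296,313). Next I measure these.

```bash
cat > m.py <<'E'
from h import *
def hsvmask(c,lo,hi): return cv2.inRange(cv2.cvtColor(c['frame'],cv2.COLOR_BGR2HSV),lo,hi)
def blobs(m,amin,amax=5000):
    n,l,s,ce=cv2.connectedComponentsWithStats(m)
    return [(l==i,ce[i],s[i,4]) for i in range(1,n) if amin<=s[i,4]<=amax]
def loggers(c,P=None):
    """hump: orange pixels at table level; yaw via brass"""
    P=cloud(c) if P is None else P
    o=hsvmask(c,(5,150,120),(19,255,255)); br=hsvmask(c,(20,90,90),(32,255,255))
    out=[]
    for b,ce,a in blobs(o,25,400):
        p=onz(c,*ce,0.032); z=np.median(P[b][:,2])
        if not .015<z<.05: continue
        rect=cv2.minAreaRect(np.array([onz(c,u,v,.032)[:2] for v,u in np.argwhere(b)],np.float32)*1000)
        q=[(e,A) for m,e,A in blobs(br,3,200) if .03<np.hypot(*(onz(c,*e,.01)-p)[:2])<.06]
        Q=onz(c,*max(q,key=lambda t:t[1])[0],.01) if q else p*np.nan
        # dark body + hump + brass footprint axis
        d=Q-p; out.append((p.round(4),round(float(z),3),np.round(np.degrees(np.arctan2(d[1],d[0])),1),np.round(np.hypot(*d[:2]),4),a,[np.round(t,1) for t in rect]))
    return out
E
cat > b.py <<'E'
from m import *
for n in('top','scene'):
    c=dict(np.load(n+'0.npz'));c['k1']=float(c['k1']);P=cloud(c);print(n)
    for l in loggers(c,P): print('L',l)
    bl=hsvmask(c,(100,120,60),(125,255,255))
    for b,ce,a in blobs(bl,8):
        q=P[b]; z=np.median(q[:,2]); 
        r_=cv2.minAreaRect((q[:,:2]*1000).astype(np.float32)); print('blue',ce.round(1),a,q.mean(0).round(4),q[:,2].max().round(3),[np.round(t,1) for t in r_], onz(c,*ce,.012).round(4))
    x,y,z=P[...,0],P[...,1],P[...,2]
    m=(z>.1)&(z<.12)&(x>.35)&(x<.75)&(y>0)&(y<.45)
    q=P[m]; print('bath top',len(q),q[:,2].mean(),[np.round(t,1) for t in cv2.minAreaRect((q[:,:2]*1000).astype(np.float32))])
    m2=(z>.05)&(z<.06)&(x>.35)&(x<.75)&(y>0)&(y<.45);q=P[m2];print('well floor',len(q),q.mean(0),cv2.minEnclosingCircle((q[:,:2]*1000).astype(np.float32)))
    m3=(z>.07)&(z<.1)&(abs(x-.55)<.1)&(y>-.15)&(y<.0);q=P[m3];print('stand',len(q),[np.round(t,1) for t in cv2.minAreaRect((q[:,:2]*1000).astype(np.float32))] if len(q) else 0)
    m4=(z>.14)&(x>.35)&(x<.75)&(y>0)&(y<.45);print('arm',len(P[m4]))
    h=m4&(z>.16);print('high',P[h][:40:3].round(3).tolist(), c['frame'][h][:40:3].tolist())
    o=hsvmask(c,(5,150,120),(19,255,255))
    for b,ce,a in blobs(o,4,300): print('orange',ce.round(1),a,np.median(P[b],0).round(3),P[b][:,2].max().round(3))
E
python3 b.py
```

```text
top
L (array([ 0.6348, -0.1492,  0.032 ]), 0.032, np.float64(-154.7), np.float64(0.038), np.int32(74), [array([ 635.5, -149.2]), array([42.8, 20.4]), np.float64(23.9)])
L (array([ 0.6272, -0.2704,  0.032 ]), 0.032, np.float64(-16.7), np.float64(0.043), np.int32(86), [array([ 627.8, -270.4]), array([22.5, 46. ]), np.float64(73.0)])
L (array([ 0.5202, -0.3775,  0.032 ]), 0.032, np.float64(6.5), np.float64(0.0434), np.int32(88), [array([ 520.5, -377.4]), array([46.1, 22.3]), np.float64(8.3)])
blue [368.2 119.2] 2328 [ 0.8353 -0.4174  0.0195] 1.212 [array([ 631.6, -310.3]), array([244.5, 713.6]), np.float64(62.2)] [ 0.8378 -0.42    0.012 ]
blue [262.5 164.8] 59 [ 0.6438 -0.0337  0.1502] 0.18 [array([666. , -33.3]), array([67.9, 23.2]), np.float64(4.5)] [ 0.6791 -0.0334  0.012 ]
blue [298.8 215.4] 238 [ 0.4949 -0.154   0.0164] 1.212 [array([ 481.4, -131.3]), array([109.8, 267.3]), np.float64(26.4)] [ 0.4954 -0.1545  0.012 ]
bath top 3389 0.11060463323556295 [array([573.9, 229.7]), array([440.9, 351. ]), np.float64(90.0)]
well floor 1060 [0.52275574 0.19167377 0.05524186] ((619.25115966796
[... 2676 characters left out ...]
9], [150, 173, 220], [73, 141, 237], [128, 150, 200], [74, 122, 210], [114, 137, 190], [78, 114, 190], [107, 130, 188], [89, 119, 189]]
orange [217.9 143. ] 75 [ 0.521 -0.373  0.03 ] 0.037
orange [211.1 150.5] 15 [ 0.557 -0.369  0.011] 0.017
orange [208.3 173.7] 90 [ 0.627 -0.268  0.029] 0.034
orange [199.4 178.7] 7 [ 0.661 -0.28   0.013] 0.017
orange [225.4 196.5] 106 [ 0.632 -0.149  0.029] 0.036
orange [170.5 223.8] 4 [ 0.841 -0.169  0.016] 0.019
orange [315.4 232.2] 20 [0.536 0.2   0.191] 0.195
orange [301.9 236.8] 23 [0.531 0.149 0.077] 0.081
orange [305.9 243.6] 12 [0.537 0.175 0.079] 0.082
orange [460.5 247.7] 6 [0.156 0.47  0.088] 0.093
orange [498.3 271.5] 6 [0.123 0.593 0.091] 0.093
```

```bash
python3 - <<'E'
import cv2
a=cv2.imread('pics/top0.png')
from h import *
t=dict(np.load('top0.npz'))['frame'];s=dict(np.load('scene0.npz'))['frame']
A=cv2.resize(t[150:270,145:275],(390,360),interpolation=cv2.INTER_CUBIC);B=cv2.resize(s[190:310,250:380],(390,360),interpolation=cv2.INTER_CUBIC)
cv2.imwrite('pics/crop1.png',np.hstack([A,B]))
E
```

```text
(no output)
```

View pics/crop1.png

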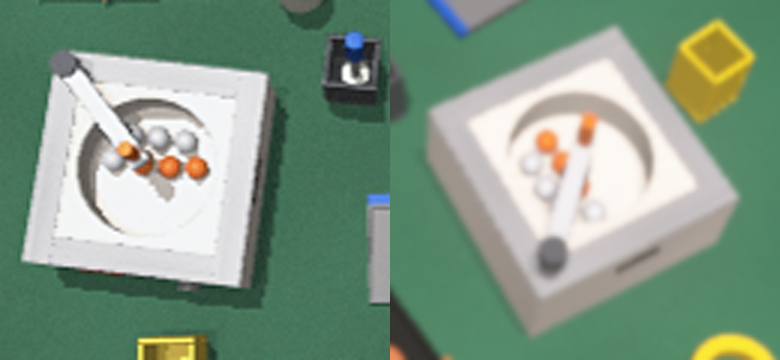

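```bash
cat > c.py <<'E'
from m import *
def big(P,m):
    n,l,s,_=cv2.connectedComponentsWithStats(m.astype(np.uint8)); i=1+np.argmax(s[1:,4]); return P[l==i]
def rect(q): return [np.round(t,1) for t in cv2.minAreaRect((q[:,:2]*1000).astype(np.float32))]
for n in('top','scene'):
    c=dict(np.load(n+'0.npz'));c['k1']=float(c['k1']);P=cloud(c);print(n)
    x,y,z=np.moveaxis(P,-1,0)
    print('bath',rect(big(P,(z>.104)&(z<.116))))
    q=big(P,(z>.03)&(z<.1)&(abs(x-.55)<.09)&(abs(y-.19)<.09));
    m=(z<.102)&(z>.04)&(abs(x-.55)<.1)&(abs(y-.18)<.1);q=big(P,m)
    print('well',[np.round(t,1) for t in cv2.fitEllipse(cv2.convexHull((q[:,:2]*1000).astype(np.float32)))])
    r_=(z>.12)&(abs(x-.64)<.03)&(abs(y+.03)<.03)
    for lo,hi in((.125,.145),(.145,.165),(.165,.19)):
        q=P[r_&(z>lo)&(z<hi)]; print('rod',lo,len(q),q.mean(0).round(4) if len(q) else 0, q[:,:2].min(0).round(4),q[:,:2].max(0).round(4))
    b=hsvmask(c,(100,120,60),(125,255,255))>0
    b&=(abs(z-.012)<.008)&(x<.6); q=P[b]; print('bar',len(q),rect(q))
    t=(z>.001)&(z<.02)&(abs(x-.43)<.09)&(abs(y+.16)<.16); print('tray',rect(P[t]))
    a=(z>.142)&(z<.17)&(abs(x-.58)<.12)&(abs(y-.24)<.09);q=big(P,a);rc=cv2.minAreaRect((q[:,:2]*1000).astype(np.float32));print('arm',rect(q),np.linalg.eigh(np.cov(q[:,:2].T))[1][:,1],cv2.boxPoints(rc).round().tolist())
    pg=(z>.166)&(abs(x-.535)<.03)&(abs(y-.195)<.03);print('peg',P[pg].mean(0),P[pg].min(0),P[pg].max(0))
    s=(z>.08)&(z<.1)&(abs(x-.63)<.05)&(abs(y+.03)<.05);print('stand',rect(P[s]))
    d=(z>.004)&(abs(x-.7)<.12)&(abs(y+.19)<.02);q=P[d];print('driver',q.min(0),q.max(0))
E
python3 c.py
```

```text
top
bath [array([527.8, 192.9]), array([231.1, 230.6]), np.float64(81.8)]
well [array([530.5, 197.2]), array([139.8, 148.3]), np.float64(56.9)]
rod 0.125 9 [ 0.6347 -0.0341  0.1351] [ 0.6324 -0.0413] [ 0.6385 -0.0254]
rod 0.145 7 [ 0.6346 -0.034   0.1537] [ 0.6328 -0.0413] [ 0.6378 -0.0256]
rod 0.165 37 [ 0.6409 -0.0332  0.1748] [ 0.6321 -0.0415] [ 0.65   -0.0258]
bar 213 [array([ 494.9, -158.7]), array([229. ,  11.8]), np.float64(88.3)]
tray [array([ 429.9, -159.6]), array([179.9, 319.2]), np.float64(0.0)]
arm [array([582.8, 233.8]), array([148.8,  25.1]), np.float64(36.9)] [-0.79518288 -0.60636968] [[516.0, 199.0], [531.0, 179.0], [650.0, 269.0], [635.0, 289.0]]
peg [0.53257717 0.19550563 0.18967099] [0.52578131 0.18891799 0.16790845] [0.54090325 0.20260822 0.19976941]
stand [array([640.1, -28.8]), array([59.5, 59.7]), np.float64(82.3)]
driver [ 0.58122441 -0.20840544  0.00401785] [ 0.81945966 -0.17009329  0.03042211]
scene
bath [array([525.9, 189.6]), array([232., 234.]), np.float64(81.7)]
well [array([517.1, 183.9]), array([131.5, 145.4]), np.float64(31.2)]
rod 0.125 21 [ 0.6441 -0.0274  0.1348] [ 0.6362 -0.0364] [ 0.6492 -0.0219]
rod 0.145 23 [ 0.6441 -0.0274  0.1562] [ 0.6355 -0.0354] [ 0.6499 -0.0229]
rod 0.165 33 [ 0.6403 -0.031   0.1747] [ 0.6308 -0.0394] [ 0.6503 -0.0222]
bar 186 [array([ 492. , -157.2]), array([228.2,  14. ]), np.float64(88.9)]
tray [array([ 430. , -159.8]), array([180. , 319.5]), np.float64(0.0)]
arm [array([586.7, 235.2]), array([142.3,  26.8]), np.float64(37.4)] [-0.80090117 -0.59879656] [[522.0, 203.0], [538.0, 181.0], [651.0, 268.0], [635.0, 289.0]]
peg [0.53569253 0.1975875  0.18503702] [0.52722585 0.18852314 0.16653781] [0.54118419 0.20422875 0.19553178]
stand [array([637.8, -28.8]), array([61.3, 60.8]), np.float64(82.6)]
driver [ 0.58591384 -0.20908338  0.00404203] [ 0.81992976 -0.17003692  0.02923983]
```

```bash
python3 -m pendant '[[[0,0,-0.5,0,0,1,-0.35],[0,0,-0.5,0,0,1,-0.35],[0,0,0,0,0,1,-0.35],[0,0,0,0,0,1,-0.35],[0,0,0,0,0,1,-0.35],[0,0,0,0,0,0,-0.35],[0,0,0,0,0,0,-0.35],[0,0,0,0,0,0,-0.35]]]'
```

```text
time_s: 0.9
tcp_pos: [0.2319, -0.6338, 0.2683]
eef_rot: [180.0, -0.0, -179.8]
contact_force: [-0.4, -0.0, -0.5]
gripper_width: 0.0308
gripper_force: 0.0
```

```bash
python3 -m pendant '[[[-0.6,0.9,0,0,0,0,-0.35],[-0.6,0.9,0,0,0,0,-0.35],[-0.6,0.9,0,0,0,0,-0.35],[-0.6,0.9,0,0,0,0,-0.35],[-0.6,0.9,0,0,0,0,-0.35],[-0.6,0.9,0,0,0,0,-0.35],[-0.6,0.9,0,0,0,0,-0.35],[-0.6,0.9,0,0,0,0,-0.35]]]'
python3 -m pendant '[[[-0.6,0.9,0,0,0,0,-0.35],[-0.6,0.9,0,0,0,0,-0.35],[-0.6,0.9,0,0,0,0,-0.35],[-0.6,0.9,0,0,0,0,-0.35],[-0.6,0.9,0,0,0,0,-0.35],[-0.6,0.9,0,0,0,0,-0.35],[-0.6,0.9,0,0,0,0,-0.35],[-0.6,0.9,0,0,0,0,-0.35]]]'
python3 -m pendant '[[[-0.4,0.95,0,0,0,0,-0.35],[-0.4,0.95,0,0,0,0,-0.35],[-0.4,0.95,0,0,0,0,-0.35],[-0.4,0.95,0,0,0,0,-0.35],[-0.4,0.95,0,0,0,0,-0.35],[-0.4,0.95,0,0,0,0,-0.35],[-0.4,0.95,0,0,0,0,-0.35],[-0.4,0.95,0,0,0,0,-0.35]]]'
python3 -m pendant '[[[-0.1,1,0,0,0,0,-0.35],[-0.1,1,0,0,0,0,-0.35],[-0.1,1,0,0,0,0,-0.35],[-0.1,1,0,0,0,0,-0.35],[-0.1,1,0,0,0,0,-0.35],[-0.1,1,0,0,0,0,-0.35],[-0.1,1,0,0,0,0,-0.35],[-0.1,1,0,0,0,0,-0.35]]]'
```

```text
time_s: 1.7
tcp_pos: [0.3281, -0.4889, 0.2686]
eef_rot: [-180.0, 0.0, -179.8]
contact_force: [-0.3, 0.3, -0.7]
gripper_width: 0.0286
gripper_force: 0.0
time_s: 2.5
tcp_pos: [0.4238, -0.3447, 0.2687]
eef_rot: [-180.0, 0.0, -179.8]
contact_force: [-0.3, 0.1, 0.3]
gripper_width: 0.0289
gripper_force: 0.0
time_s: 3.3
tcp_pos: [0.4874, -0.1926, 0.2687]
eef_rot: [180.0, 0.0, -179.8]
contact_force: [0.5, 0.5, -0.3]
gripper_width: 0.0286
gripper_force: 0.0
time_s: 4.1
tcp_pos: [0.5029, -0.0326, 0.2687]
eef_rot: [180.0, 0.0, -179.8]
contact_force: [0.1, -0.3, -0.7]
gripper_width: 0.0285
gripper_force: 0.0
```

```bash
python3 -m pendant '[[[-0.129,0.953,0,0,0,0,-0.35],[-0.129,0.953,0,0,0,0,-0.35],[-0.129,0.953,0,0,0,0,-0.35],[-0.129,0.953,0,0,0,0,-0.35],[-0.129,0.953,0,0,0,0,-0.35],[-0.129,0.953,0,0,0,0,-0.35],[-0.129,0.953,0,0,0,0,-0.35],[-0.129,0.953,0,0,0,0,-0.35]]]'
python3 -m pendant '[[[-0.129,0.953,0,0,0,0,-0.35],[-0.129,0.953,0,0,0,0,-0.35],[-0.129,0.953,0,0,0,0,-0.35],[-0.129,0.953,0,0,0,0,-0.35],[0,0,0,0,0,-1,-0.35],[0,0,0,0,0,-1,-0.35],[0,0,0,0,0,-1,-0.35],[0,0,0,0,0,-1,-0.35]]]'
python3 -m pendant '[[[0,0,0,0,0,-1,-0.35],[0,0,0,0,0,-1,-0.35],[0,0,0,0,0,-1,-0.35],[0,0,0,0,0,-1,-0.35],[0,0,0,0,0,-0.8,-0.35],[0,0,0,0,0,0,-0.35],[0,0,0,0,0,0,-0.35],[0,0,0,0,0,0,-0.35]]]'
python3 -c "
from h import *
print(r.get_state()['joints'])"
```

```text
time_s: 4.9
tcp_pos: [0.5233, 0.12, 0.2687]
eef_rot: [180.0, 0.0, -179.8]
contact_force: [0.1, 0.8, -0.8]
gripper_width: 0.0284
gripper_force: 0.0
time_s: 5.7
tcp_pos: [0.5336, 0.1963, 0.2684]
eef_rot: [-180.0, -0.0, -163.7]
contact_force: [-0.7, -0.3, -0.1]
gripper_width: 0.0288
gripper_force: 0.0
time_s: 6.5
tcp_pos: [0.5335, 0.1957, 0.2685]
eef_rot: [180.0, -0.0, -144.8]
contact_force: [0.7, 0.3, -0.7]
gripper_width: 0.0286
gripper_force: 0.0
[ 3.98683472e+01  9.81115216e+00 -1.13142549e+01 -9.38740846e-04
 -6.88822835e+01 -9.46351595e+01]
```

```bash
python3 -m pendant '[[[0,0,0,0,0,-1,-0.35],[0,0,0,0,0,-1,-0.35],[0,0,0,0,0,-1,-0.35],[0,0,0,0,0,-1,-0.35],[0,0,0,0,0,-1,-0.35],[0,0,0,0,0,-1,-0.35],[0,0,0,0,0,-1,-0.35],[0,0,0,0,0,-1,-0.35]]]' >/dev/null
python3 -m pendant '[[[0,0,0,0,0,-1,-0.35],[0,0,0,0,0,-1,-0.35],[0,0,0,0,0,-1,-0.35],[0,0,0,0,0,-1,-0.35],[0,0,0,0,0,-1,-0.35],[0,0,0,0,0,-1,-0.35],[0,0,0,0,0,-1,-0.35],[0,0,0,0,0,-1,-0.35]]]'>/dev/null
python3 -m pendant '[[[0,0,0,0,0,-1,-0.35],[0,0,0,0,0,-1,-0.35],[0,0,0,0,0,-1,-0.35],[0,0,0,0,0,-1,-0.35],[0,0,0,0,0,-1,-0.35],[0,0,0,0,0,-1,-0.35],[0,0,0,0,0,-1,-0.35],[0,0,0,0,0,-1,-0.35]]]'>/dev/null
python3 -m pendant '[[[0,0,0,0,0,-1,-0.35],[0,0,0,0,0,-1,-0.35],[0,0,0,0,0,-1,-0.35],[0,0,0,0,0,-1,-0.35],[0,0,0,0,0,-1,-0.35],[0,0,0,0,0,-1,-0.35],[0,0,0,0,0,-1,-0.35],[0,0,0,0,0,-1,-0.35]]]'>/dev/null
python3 -m pendant '[[[0,0,0,0,0,-1,-0.35],[0,0,0,0,0,-1,-0.35],[0,0,0,0,0,-1,-0.35],[0,0,0,0,0,-1,-0.35],[0,0,0,0,0,-1,-0.35],[0,0,0,0,0,-1,-0.35],[0,0,0,0,0,-1,-0.35],[0,0,0,0,0,-1,-0.35]]]'>/dev/null
python3 -m pendant '[[[0,0,0,0,0,-1,-0.35],[0,0,0,0,0,-1,-0.35],[0,0,0,0,0,-1,-0.35],[0,0,0,0,0,-1,-0.35],[0,0,0,0,0,-1,-0.35],[0,0,0.4,0,0,0,-0.35],[0,0,0.4,0,0,0,-0.35],[0,0,0,0,0,0,-0.35]]]'
```

```text
time_s: 11.3
tcp_pos: [0.5327, 0.195, 0.2507]
eef_rot: [-180.0, 0.2, 35.2]
contact_force: [-0.0, 0.2, -0.4]
gripper_width: 0.0287
gripper_force: 0.0
```

```bash
python3 -m pendant '[[[0,0,0.5,0,0,0,-0.35],[0,0,0.5,0,0,0,-0.35],[0,0,0.5,0,0,0,-0.35],[0,0,0.5,0,0,0,-0.35],[0,0,0.5,0,0,0,-0.35],[0,0,0.4,0,0,0,-0.35],[0,0,0.2,0,0,0,-0.35],[0,0,0,0,0,0,-0.35]]]'
```

```text
time_s: 12.1
tcp_pos: [0.5332, 0.1952, 0.1899]
eef_rot: [180.0, 0.1, 35.3]
contact_force: [-0.4, -0.4, -0.3]
gripper_width: 0.0285
gripper_force: 0.0
```

```bash
for i in 1; do python3 -m pendant '[[[0,-0.34,0,0,0,0.8,-0.35],[0,-0.34,0,0,0,0.8,-0.35],[0,-0.34,0,0,0,0.8,-0.35],[0,-0.34,0,0,0,0.8,-0.35],[0,-0.34,0,0,0,0.8,-0.35],[0,-0.34,0,0,0,0.8,-0.35],[0,-0.34,0,0,0,0.8,-0.35],[0,-0.34,0,0,0,0.8,-0.35]]]'; done
python3 -m pendant '[[[0,-0.34,0,0,0,0.8,-0.35],[0,-0.34,0,0,0,0.8,-0.35],[0,-0.34,0,0,0,0.8,-0.35],[0,-0.34,0,0,0,0.8,-0.35],[0,-0.34,0,0,0,0.8,-0.35],[0,-0.34,0,0,0,0.8,-0.35],[0,-0.34,0,0,0,0.8,-0.35],[0,-0.34,0,0,0,0.8,-0.35]]]'
cat > v.py <<'E'
import sys
from h import *
n=sys.argv[1];c=cap(sys.argv[2]);f=c['frame']
if len(sys.argv)>3:
    a,b,d,e=map(int,sys.argv[3:7]);f=f[b:e,a:d]
s=min(800/f.shape[1],600/f.shape[0]);cv2.imwrite('pics/'+n+'.png',cv2.resize(f,None,fx=s,fy=s,interpolation=cv2.INTER_CUBIC))
E
python3 v.py s1 scene 220 160 420 310
```

```text
time_s: 12.9
tcp_pos: [0.5117, 0.245, 0.1913]
eef_rot: [-180.0, -0.1, 9.6]
contact_force: [1.4, -0.3, 0.3]
gripper_width: 0.0285
gripper_force: 0.2
time_s: 13.7
tcp_pos: [0.5131, 0.299, 0.1912]
eef_rot: [-180.0, -0.0, -16.0]
contact_force: [-0.6, -0.8, 0.2]
gripper_width: 0.0284
gripper_force: 0.1
```

View pics/s1.png

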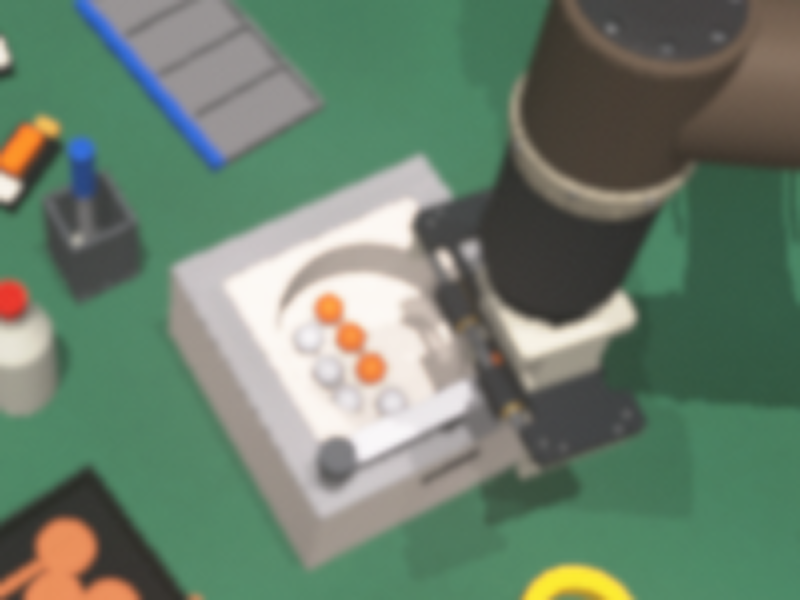

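The peg at (497,357) is caged between the fingers and the holder arm has come halfway round. I continue.

```bash
python3 -m pendant '[[[0,-0.34,0,0,0,0.8,-0.35],[0,-0.34,0,0,0,0.8,-0.35],[0,-0.34,0,0,0,0.8,-0.35],[0,-0.34,0,0,0,0.8,-0.35],[0,-0.34,0,0,0,0.8,-0.35],[0,-0.34,0,0,0,0.8,-0.35],[0,-0.34,0,0,0,0.8,-0.35],[0,-0.34,0,0,0,0.8,-0.35]]]'
python3 -m pendant '[[[0,-0.34,0,0,0,0.8,-0.35],[0,-0.34,0,0,0,0.8,-0.35],[0,-0.34,0,0,0,0.8,-0.35],[0,-0.34,0,0,0,0.8,-0.35],[0,-0.34,0,0,0,0.8,-0.35],[0,-0.34,0,0,0,0.8,-0.35],[0,-0.34,0,0,0,0.8,-0.35],[0,0,0,0,0,0,-0.35]]]'
```

```text
time_s: 14.55
tcp_pos: [0.5376, 0.3468, 0.191]
eef_rot: [-180.0, -0.0, -41.6]
contact_force: [-0.3, -0.3, 0.2]
gripper_width: 0.0285
gripper_force: 0.0
time_s: 15.35
tcp_pos: [0.5748, 0.3765, 0.1907]
eef_rot: [-180.0, -0.0, -63.9]
contact_force: [-0.7, -0.2, 0.1]
gripper_width: 0.0287
gripper_force: 0.2
```

```bash
python3 -m pendant '[[[0,0,-0.5,0,0,0,-0.35],[0,0,-1,0,0,0,-0.35],[0,0,-1,0,0,0,-0.35],[0,0,-1,0,0,0,-0.35],[0,0,-0.5,0,0,-1,-0.35],[0,0,0,0,0,-1,-0.35],[0,0,0,0,0,-1,-0.35],[0,0,0,0,0,-1,-0.35]]]'
python3 -m pendant '[[[0,0,0,0,0,-1,0.1],[0,0,0,0,0,-1,0.1],[0,0,0,0,0,-1,0.1],[0,0,0,0,0,-1,0.1],[0,0,0,0,0,-1,0.1],[0,0,0,0,0,-1,0.1],[0,0,0,0,0,-1,0.1],[0,0,0,0,0,-1,0.1]]]' >/dev/null
python3 -m pendant '[[[0,0,0,0,0,-1,0.1],[0,0,0,0,0,-1,0.1],[0,0,0,0,0,-1,0.1],[0,0,0,0,0,-1,0.1],[0.15,0.97,0,0,0,0,0.1],[0.15,0.97,0,0,0,0,0.1],[0.15,0.97,0,0,0,0,0.1],[0.15,0.97,0,0,0,0,0.1]]]'
python3 -m pendant '[[[0.15,0.97,0,0,0,0,0.1],[0.15,0.97,0,0,0,0,0.1],[0.15,0.97,0,0,0,0,0.1],[0.15,0.97,0,0,0,0,0.1],[0.15,0.97,0,0,0,0,0.1],[0.15,0.97,0,0,0,0,0.1],[0.15,0.97,0,0,0,0,0.1],[0.15,0.97,0,0,0,0,0.1]]]'
python3 v.py t2 top 120 90 380 285
```

```text
time_s: 16.15
tcp_pos: [0.574, 0.3761, 0.2719]
eef_rot: [-179.9, 0.0, -47.6]
contact_force: [0.6, -0.2, -0.8]
gripper_width: 0.0287
gripper_force: 0.0
time_s: 17.75
tcp_pos: [0.5866, 0.2966, 0.2711]
eef_rot: [-180.0, -0.0, 0.1]
contact_force: [-0.1, -0.1, 0.1]
gripper_width: 0.0483
gripper_force: 0.0
time_s: 18.55
tcp_pos: [0.6109, 0.142, 0.2705]
eef_rot: [180.0, 0.0, 0.1]
contact_force: [-0.7, -0.2, 0.4]
gripper_width: 0.0482
gripper_force: 0.0
```

View pics/t2.png

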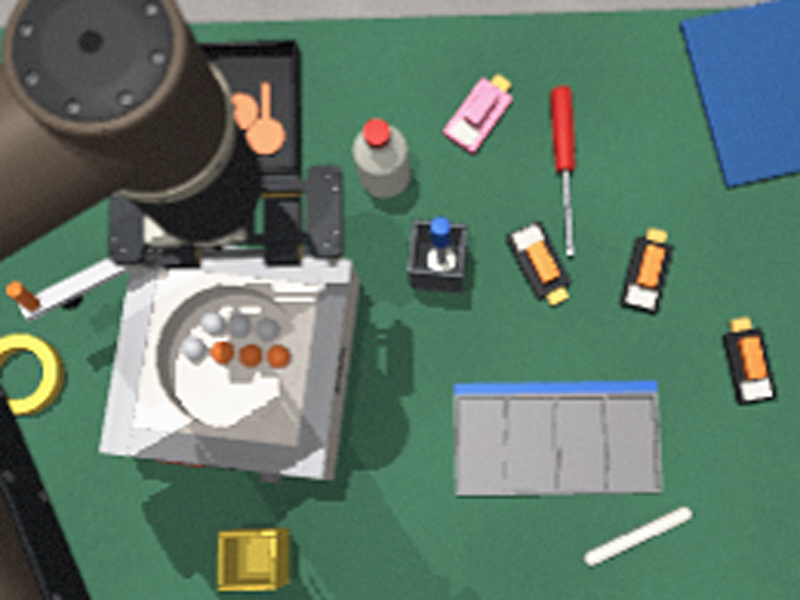

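The holder arm now lies out with its peg at (20,295), off the bath. The beads sit unshifted in the well, with the oranges at (222,352), (250,355) and (278,356). Next is the rod.

```bash
python3 -m pendant '[[[0.16,0.96,0,0,0,0,0.1],[0.16,0.96,0,0,0,0,0.1],[0.16,0.96,0,0,0,0,0.1],[0.16,0.96,0,0,0,0,0.1],[0.16,0.96,0,0,0,0,0.1],[0.16,0.96,0,0,0,0,0.1],[0.16,0.96,0,0,0,0,0.1],[0.16,0.96,0,0,0,0,0.1]]]' >/dev/null
python3 -m pendant '[[[0.16,0.96,0,0,0,0,0.1],[0,0,0,0,0,0,0.1],[0,0,0.7,0,0,0,0.1],[0,0,0.7,0,0,0,0.1],[0,0,0.7,0,0,0,0.1],[0,0,0.7,0,0,0,0.1],[0,0,0,0,0,0,0.1],[0,0,0,0,0,0,0.1]]]'
python3 -m pendant '[[[0,0,0.7,0,0,0,0.1],[0,0,0.7,0,0,0,0.1],[0,0,0.7,0,0,0,0.1],[0,0,0.7,0,0,0,0.1],[0,0,0.02,0,0,0,0.1],[0,0,0,0,0,0,-0.4],[0,0,0,0,0,0,-0.8],[0,0,0,0,0,0,-1]]]' 40
python3 -m pendant '[[[0,0,0,0,0,0,-1],[0,0,0,0,0,0,-1],[0,0,0,0,0,0,-1],[0,0,0,0,0,0,-1],[0,0,-0.2,0,0,0,-1],[0,0,-0.2,0,0,0,-1],[0,0,0,0,0,0,-1],[0,0,0,0,0,0,-1]]]'
```

```text
time_s: 20.2
tcp_pos: [0.6397, -0.029, 0.2141]
eef_rot: [180.0, 0.1, 0.1]
contact_force: [-0.5, 0.8, -0.2]
gripper_width: 0.0482
gripper_force: 0.0
time_s: 21.0
tcp_pos: [0.6402, -0.0292, 0.1589]
eef_rot: [-180.0, -0.1, 0.1]
contact_force: [-0.7, 0.1, -0.4]
gripper_width: 0.0299
gripper_force: 0.0
time_s: 21.8
tcp_pos: [0.6397, -0.0292, 0.1662]
eef_rot: [-180.0, -0.0, 0.1]
contact_force: [-0.1, -0.6, -0.7]
gripper_width: 0.0193
gripper_force: 40.0
```

```bash
python3 -m pendant '[[[0,0,-0.7,0,0,0,-1],[0,0,-0.8,0,0,0,-1],[0,0,-0.9,0,0,0,-1],[0,0,-0.9,0,0,0,-1],[0,0,-0.9,0,0,0,-1],[0,0,-0.9,0,0,0,-1],[0,0,-0.8,0,0,0,-1],[0,0,0,0,0,0,-1]]]'
python3 -m pendant '[[[-0.4,-0.59,0,0,0,0,-1],[-0.64,-0.94,0,0,0,0,-1],[-0.64,-0.94,0,0,0,0,-1],[-0.64,-0.94,0,0,0,0,-1],[-0.64,-0.94,0,0,0,0,-1],[-0.64,-0.94,0,0,0,0,-1],[-0.64,-0.94,0,0,0,0,-1],[-0.64,-0.94,0,0,0,0,-1]]]'
python3 -m pendant '[[[-0.64,-0.94,0,0,0,0,-1],[-0.64,-0.94,0,0,0,0,-1],[-0.64,-0.94,0,0,0,0,-1],[-0.64,-0.94,0,0,0,0,-1],[-0.23,-0.33,0,0,0,0,-1],[0,0,0,0,0,0,-1],[0,0,0,0,0,0,-1],[0,0,0,0,0,0,-1]]]'
python3 v.py s3 scene 200 120 400 270
cat > rodq.py <<'E'
from m import *
# rod axis from scene + top depth, blue handle/steel
for n in ('top','scene'):
    c=cap(n);P=cloud(c);np.savez(n+'r.npz',**c)
    t=r.get_state()['tcp_pos'];print(t)
    d=np.hypot(P[...,0]-t[0],P[...,1]-t[1])
    for lo in np.arange(.03,.25,.02):
        q=P[(d<.045)&(P[...,2]>lo)&(P[...,2]<lo+.02)]
        if len(q): print(n,lo.round(3),len(q),np.median(q,0).round(4))
E
python3 rodq.py
```

```text
time_s: 22.6
tcp_pos: [0.6409, -0.0293, 0.2877]
eef_rot: [-180.0, -0.3, 0.1]
contact_force: [0.3, -0.2, -0.7]
gripper_width: 0.0194
gripper_force: 40.0
time_s: 23.4
tcp_pos: [0.5403, 0.1149, 0.2832]
eef_rot: [180.0, 0.1, 0.1]
contact_force: [0.2, 0.8, -1.4]
gripper_width: 0.0194
gripper_force: 40.0
time_s: 24.2
tcp_pos: [0.4861, 0.1952, 0.2839]
eef_rot: [180.0, 0.0, 0.1]
contact_force: [-0.2, -0.3, -1.5]
gripper_width: 0.0193
gripper_force: 40.0
[0.48623088 0.19512726 0.28397207]
top 0.03 2 [0.4718 0.1966 0.0495]
top 0.05 138 [0.4711 0.1983 0.0549]
top 0.07 7 [0.5267 0.2021 0.0789]
top 0.09 36 [0.4508 0.1955 0.109 ]
top 0.11 29 [0.4504 0.1981 0.1119]
top 0.13 8 [0.4945 0.1865 0.1455]
top 0.15 1 [0.5004 0.1873 0.151 ]
[0.48623206 0.19515803 0.28400063]
scene 0.03 17 [0.4817 0.2153 0.0496]
scene 0.05 448 [0.4874 0.1988 0.0546]
scene 0.07 45 [0.4581 0.2036 0.0777]
scene 0.09 68 [0.4526 0.206  0.105 ]
scene 0.11 21 [0.4488 0.1978 0.1119]
scene 0.13 72 [0.4943 0.1988 0.1466]
scene 0.15 22 [0.4923 0.1974 0.1529]
scene 0.17 15 [0.4917 0.1977 0.1782]
scene 0.19 17 [0.4929 0.1971 0.1991]
scene 0.21 14 [0.492  0.198  0.2199]
scene 0.23 15 [0.4949 0.1969 0.244 ]
```

View pics/s3.png

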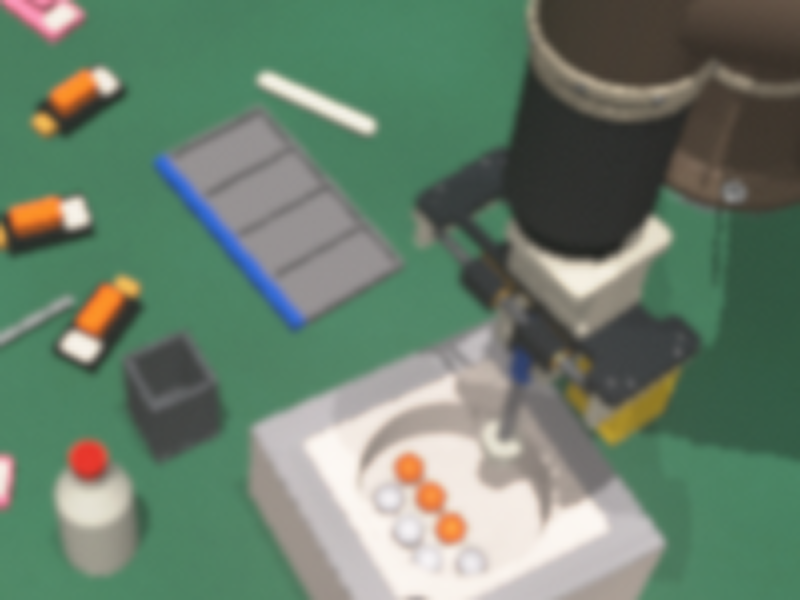

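The rod hangs upright with its foot at (502,443), over the clear near side of the well. I descend and stir.

```bash
python3 -m pendant '[[[0,0,0.5,0,0,0,-1],[0,0,0.6,0,0,0,-1],[0,0,0.6,0,0,0,-1],[0,0,0.6,0,0,0,-1],[0,0,0.6,0,0,0,-1],[0,0,0.5,0,0,0,-1],[0,0,0.3,0,0,0,-1],[0,0,0,0,0,0,-1]]]' 60
python3 -m pendant '[[[0,0.535,0,0,0,0,-1],[0.138,0.517,0,0,0,0,-1],[0.268,0.463,0,0,0,0,-1],[0.378,0.378,0,0,0,0,-1],[0.463,0.268,0,0,0,0,-1],[0.517,0.138,0,0,0,0,-1],[0.535,0,0,0,0,0,-1],[0.517,-0.138,0,0,0,0,-1]]]'
python3 -m pendant '[[[0.463,-0.268,0,0,0,0,-1],[0.378,-0.378,0,0,0,0,-1],[0.268,-0.463,0,0,0,0,-1],[0.138,-0.517,0,0,0,0,-1],[0,-0.535,0,0,0,0,-1],[-0.138,-0.517,0,0,0,0,-1],[-0.268,-0.463,0,0,0,0,-1],[-0.378,-0.378,0,0,0,0,-1]]]'
python3 -m pendant '[[[-0.463,-0.268,0,0,0,0,-1],[-0.517,-0.138,0,0,0,0,-1],[-0.535,0,0,0,0,0,-1],[-0.517,0.138,0,0,0,0,-1],[-0.463,0.268,0,0,0,0,-1],[-0.378,0.378,0,0,0,0,-1],[-0.268,0.463,0,0,0,0,-1],[-0.138,0.517,0,0,0,0,-1]]]'
python3 v.py s4 scene 240 160 400 280
```

```text
time_s: 25.15
tcp_pos: [0.4856, 0.1955, 0.2092]
eef_rot: [179.9, 0.1, 0.1]
contact_force: [-0.3, -0.7, -1.2]
gripper_width: 0.0192
gripper_force: 60.0
time_s: 25.95
tcp_pos: [0.5423, 0.1534, 0.2095]
eef_rot: [-179.9, 0.1, 0.0]
contact_force: [-6.1, 5.5, 1.6]
gripper_width: 0.0193
gripper_force: 60.0
time_s: 26.75
tcp_pos: [0.5503, 0.2221, 0.2097]
eef_rot: [179.8, 0.1, 0.1]
contact_force: [-4.2, -7.0, -0.0]
gripper_width: 0.019
gripper_force: 60.1
time_s: 27.55
tcp_pos: [0.4882, 0.1972, 0.212]
eef_rot: [-179.8, -0.4, 0.2]
contact_force: [6.6, 0.5, -0.8]
gripper_width: 0.0193
gripper_force: 60.0
```

View pics/s4.png

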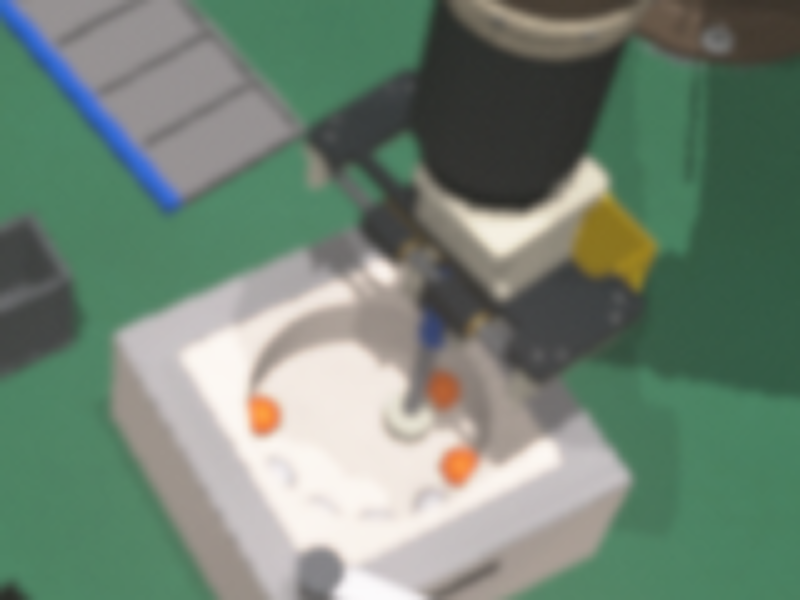

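The foot at (405,420) is down on the well floor and the oranges have spread to (263,415), (443,390) and (460,465). I do two more turns.

```bash
python3 -m pendant '[[[0,0.535,0,0,0,0,-1],[0.138,0.517,0,0,0,0,-1],[0.268,0.463,0,0,0,0,-1],[0.378,0.378,0,0,0,0,-1],[0.463,0.268,0,0,0,0,-1],[0.517,0.138,0,0,0,0,-1],[0.535,0,0,0,0,0,-1],[0.517,-0.138,0,0,0,0,-1]]]'
python3 -m pendant '[[[0.463,-0.268,0,0,0,0,-1],[0.378,-0.378,0,0,0,0,-1],[0.268,-0.463,0,0,0,0,-1],[0.138,-0.517,0,0,0,0,-1],[0,-0.535,0,0,0,0,-1],[-0.138,-0.517,0,0,0,0,-1],[-0.268,-0.463,0,0,0,0,-1],[-0.378,-0.378,0,0,0,0,-1]]]'
python3 -m pendant '[[[-0.463,-0.268,0,0,0,0,-1],[-0.517,-0.138,0,0,0,0,-1],[-0.535,0,0,0,0,0,-1],[-0.517,0.138,0,0,0,0,-1],[-0.463,0.268,0,0,0,0,-1],[-0.378,0.378,0,0,0,0,-1],[-0.268,0.463,0,0,0,0,-1],[-0.138,0.517,0,0,0,0,-1]]]'
python3 -m pendant '[[[0,0.535,0,0,0,0,-1],[0.138,0.517,0,0,0,0,-1],[0.268,0.463,0,0,0,0,-1],[0.378,0.378,0,0,0,0,-1],[0.463,0.268,0,0,0,0,-1],[0.517,0.138,0,0,0,0,-1],[0.535,0,0,0,0,0,-1],[0.517,-0.138,0,0,0,0,-1]]]'
python3 -m pendant '[[[0.463,-0.268,0,0,0,0,-1],[0.378,-0.378,0,0,0,0,-1],[0.268,-0.463,0,0,0,0,-1],[0.138,-0.517,0,0,0,0,-1],[0,-0.535,0,0,0,0,-1],[-0.138,-0.517,0,0,0,0,-1],[-0.268,-0.463,0,0,0,0,-1],[-0.378,-0.378,0,0,0,0,-1]]]'
python3 -m pendant '[[[-0.463,-0.268,0,0,0,0,-1],[-0.517,-0.138,0,0,0,0,-1],[-0.535,0,0,0,0,0,-1],[-0.517,0.138,0,0,0,0,-1],[-0.463,0.268,0,0,0,0,-1],[-0.378,0.378,0,0,0,0,-1],[0,0,0,0,0,0,-1],[0,0,0,0,0,0,-1]]]'
python3 v.py s5 scene 240 160 400 280
```

```text
time_s: 28.4
tcp_pos: [0.543, 0.1526, 0.2098]
eef_rot: [180.0, 0.1, 0.1]
contact_force: [-6.3, 2.3, 1.8]
gripper_width: 0.0189
gripper_force: 60.0
time_s: 29.2
tcp_pos: [0.5509, 0.2232, 0.2101]
eef_rot: [179.9, 0.0, 0.1]
contact_force: [-2.2, -5.3, -0.5]
gripper_width: 0.0192
gripper_force: 60.0
time_s: 30.0
tcp_pos: [0.4858, 0.1962, 0.2109]
eef_rot: [-179.8, -0.1, 0.1]
contact_force: [2.1, 1.0, -1.8]
gripper_width: 0.0193
gripper_force: 60.0
time_s: 30.8
tcp_pos: [0.5433, 0.1525, 0.2098]
eef_rot: [180.0, 0.0, 0.1]
contact_force: [0.3, 0.3, -1.8]
gripper_width: 0.0192
gripper_force: 60.0
time_s: 31.6
tcp_pos: [0.55, 0.2223, 0.2093]
eef_rot: [179.8, 0.2, 0.1]
contact_force: [-4.2, -6.6, -1.7]
gripper_width: 0.0187
gripper_force: 60.1
time_s: 32.4
tcp_pos: [0.496, 0.2163, 0.2119]
eef_rot: [-179.9, -0.3, 0.2]
contact_force: [4.7, -2.3, -0.5]
gripper_width: 0.019
gripper_force: 60.0
```

View pics/s5.png

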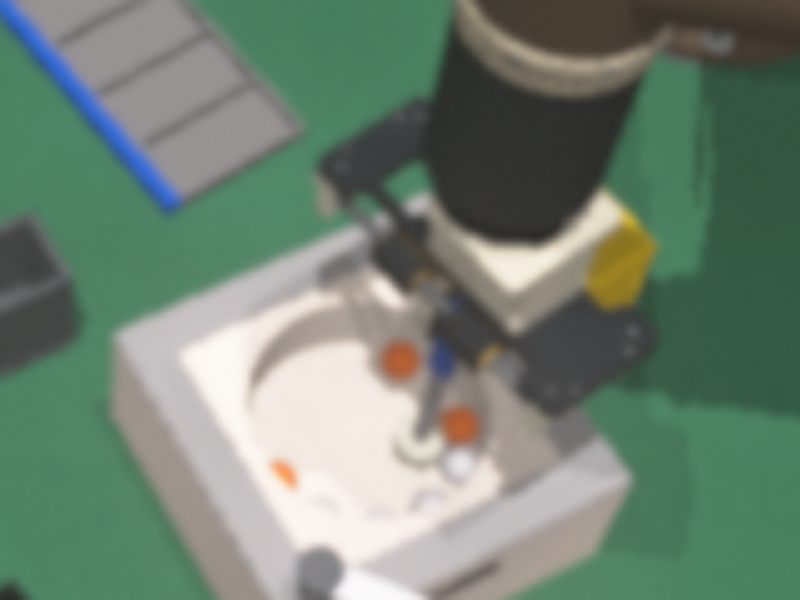

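The rod is still upright. The oranges are now at (401,360), (460,425) and (285,470), and all seven beads are in the well. I lift the rod and carry it back.

```bash
python3 -m pendant '[[[0,0,-0.4,0,0,0,-1],[0,0,-0.5,0,0,0,-1],[0,0,-0.6,0,0,0,-1],[0,0,-0.6,0,0,0,-1],[0,0,-0.6,0,0,0,-1],[0,0,-0.6,0,0,0,-1],[0,0,-0.6,0,0,0,-1],[0,0,0,0,0,0,-1]]]'
python3 -m pendant '[[[0.3,0.5,0,0,0,0,-1],[0.55,0.94,0,0,0,0,-1],[0.55,0.94,0,0,0,0,-1],[0.55,0.94,0,0,0,0,-1],[0.55,0.94,0,0,0,0,-1],[0.55,0.94,0,0,0,0,-1],[0.55,0.94,0,0,0,0,-1],[0.55,0.94,0,0,0,0,-1]]]'
python3 -m pendant '[[[0.55,0.94,0,0,0,0,-1],[0.55,0.94,0,0,0,0,-1],[0.55,0.94,0,0,0,0,-1],[0.55,0.94,0,0,0,0,-1],[0.5,0.89,0,0,0,0,-1],[0.2,0.35,0,0,0,0,-1],[0,0,0,0,0,0,-1],[0,0,0,0,0,0,-1]]]'
python3 rodq.py
python3 v.py s6 scene 190 130 310 220
```

```text
time_s: 33.25
tcp_pos: [0.4948, 0.2158, 0.2903]
eef_rot: [-179.9, -0.1, 0.1]
contact_force: [0.5, 0.6, -1.0]
gripper_width: 0.019
gripper_force: 60.0
time_s: 34.05
tcp_pos: [0.5774, 0.0724, 0.2872]
eef_rot: [180.0, 0.1, 0.1]
contact_force: [0.7, 0.4, -1.3]
gripper_width: 0.0193
gripper_force: 60.0
time_s: 34.85
tcp_pos: [0.6351, -0.026, 0.2876]
eef_rot: [-180.0, 0.1, 0.1]
contact_force: [0.1, 0.5, -1.4]
gripper_width: 0.0187
gripper_force: 60.0
[ 0.63507932 -0.02562884  0.28791326]
top 0.03 25 [ 0.6129 -0.0369  0.037 ]
top 0.05 32 [ 0.6128 -0.0217  0.0602]
top 0.07 73 [ 0.6294 -0.0237  0.0871]
top 0.09 50 [ 0.6229 -0.029   0.0914]
top 0.13 15 [ 0.6233 -0.0281  0.1421]
top 0.15 55 [ 0.6305 -0.0254  0.1534]
top 0.17 7 [ 0.6317 -0.023   0.1773]
top 0.19 6 [ 0.6314 -0.0261  0.2018]
top 0.21 7 [ 0.6307 -0.0264  0.217 ]
top 0.23 3 [ 0.6272 -0.024   0.2488]
[ 0.63510794 -0.02544692  0.2881132 ]
scene 0.03 106 [ 0.6394 -0.0245  0.0407]
scene 0.05 112 [ 0.6387 -0.022   0.0606]
scene 0.07 143 [ 0.6476 -0.0147  0.0819]
scene 0.09 37 [ 0.6395 -0.0209  0.0915]
scene 0.13 31 [ 0.6391 -0.0152  0.1449]
scene 0.15 52 [ 0.6368 -0.0221  0.1535]
scene 0.17 15 [ 0.6358 -0.021   0.1804]
scene 0.19 14 [ 0.6346 -0.0211  0.2002]
scene 0.21 16 [ 0.6359 -0.0214  0.2201]
scene 0.23 10 [ 0.6391 -0.0205  0.2386]
```

View pics/s6.png

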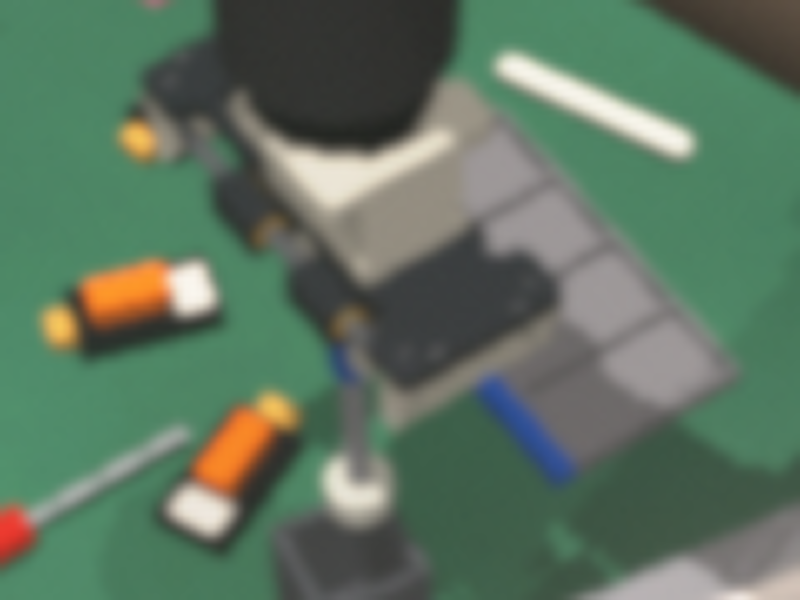

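The rod hangs vertical with its foot over the stand at (357,485). I lower it after a 4 mm correction.

```bash
python3 -m pendant '[[[0.2,0.17,0,0,0,0,-1],[0,0,0,0,0,0,-1],[0,0,0.6,0,0,0,-1],[0,0,0.8,0,0,0,-1],[0,0,0.8,0,0,0,-1],[0,0,0.8,0,0,0,-1],[0,0,0.8,0,0,0,-1],[0,0,0,0,0,0,-1]]]'
python3 -m pendant '[[[0,0,0.7,0,0,0,-1],[0,0,0.7,0,0,0,-1],[0,0,0.5,0,0,0,-1],[0,0,0.4,0,0,0,-1],[0,0,0.2,0,0,0,-1],[0,0,0.1,0,0,0,-1],[0,0,0,0,0,0,-1],[0,0,0,0,0,0,-1]]]'
```

```text
time_s: 35.8
tcp_pos: [0.6377, -0.0294, 0.2088]
eef_rot: [180.0, 0.3, 0.1]
contact_force: [-0.2, 0.4, -2.1]
gripper_width: 0.0193
gripper_force: 60.0
time_s: 36.6
tcp_pos: [0.6398, -0.0294, 0.1606]
eef_rot: [-180.0, -0.0, 0.1]
contact_force: [-0.7, -0.1, -0.8]
gripper_width: 0.0191
gripper_force: 60.0
```

```bash
python3 -m pendant '[[[0,0,0.08,0,0,0,-1],[0,0,0,0,0,0,-1],[0,0,0,0,0,0,-0.5],[0,0,0,0,0,0,-0.4],[0,0,0,0,0,0,-0.2],[0,0,0,0,0,0,0.1],[0,0,0,0,0,0,0.1],[0,0,0,0,0,0,0.1]]]' 30
python3 -m pendant '[[[0,0,-0.3,0,0,0,0.1],[0,0,-0.5,0,0,0,0.1],[0,0,-0.8,0,0,0,0.1],[0,0,-1,0,0,0,0.1],[0,0,-1,0,0,0,0.1],[0,0,-1,0,0,0,0.1],[-1,0.5,0,0,0,0,-0.2],[-1,0.5,0,0,0,0,-0.2]]]'
cat > lg.py <<'E'
from m import *
for n in ('top','scene'):
    c=cap(n)
    for l in loggers(c): print(n,l)
E
python3 lg.py; python3 v.py s7 scene 180 120 340 240
```

```text
time_s: 37.4
tcp_pos: [0.6394, -0.0294, 0.1585]
eef_rot: [-180.0, 0.0, 0.1]
contact_force: [0.6, 0.6, 0.3]
gripper_width: 0.0473
gripper_force: 0.0
time_s: 38.2
tcp_pos: [0.5996, -0.0495, 0.2521]
eef_rot: [-180.0, -0.1, 0.1]
contact_force: [-0.1, -0.1, 0.4]
gripper_width: 0.0382
gripper_force: 0.0
top (array([ 0.6269, -0.2702,  0.032 ]), 0.032, np.float64(-17.2), np.float64(0.0431), np.int32(87), [array([ 627.4, -270.3]), array([22.5, 46.9]), np.float64(73.2)])
top (array([ 0.5206, -0.3772,  0.032 ]), 0.032, np.float64(5.8), np.float64(0.0417), np.int32(91), [array([ 520.3, -377.2]), array([46.1, 22.5]), np.float64(9.7)])
scene (array([ 0.5303, -0.3714,  0.032 ]), 0.03, np.float64(nan), np.float64(nan), np.int32(48), [array([ 531.2, -371.6]), array([40.4, 23.1]), np.float64(57.9)])
scene (array([ 0.6297, -0.2663,  0.032 ]), 0.029, np.float64(-27.7), np.float64(0.0399), np.int32(90), [array([ 629.3, -266. ]), array([32.1, 47.2]), np.float64(72.6)])
scene (array([ 0.6318, -0.1467,  0.032 ]), 0.029, np.float64(-150.5), np.float64(0.0442), np.int32(109), [array([ 630.6, -147.7]), array([59. , 29.3]), np.float64(22.7)])
```

View pics/s7.png

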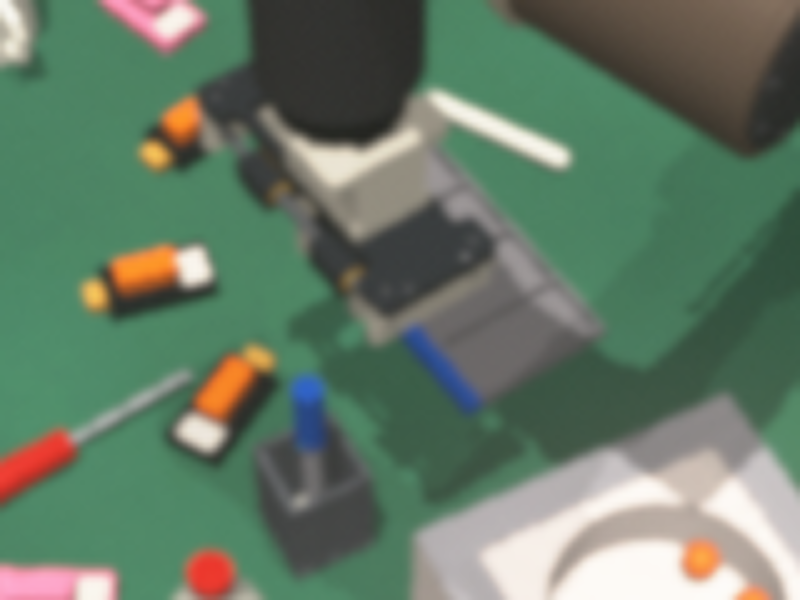

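The rod at (308,420) stands upright in the dark stand, and the loggers have not moved. Next is the middle logger.

```bash
python3 -m pendant '[[[0.115,0.92,0,0,0,0,-0.2],[0.115,0.92,0,0,0,0,-0.2],[0.115,0.92,0,0,0,0,-0.2],[0.115,0.92,0,0,0,0,-0.2],[0.115,0.92,0,0,0,0,-0.2],[0.115,0.92,0,0,0,0,-0.2],[0.115,0.92,0,0,0,0,-0.2],[0.115,0.92,0,0,0,0,-0.2]]]'
python3 -m pendant '[[[0.115,0.92,0,0,0,0,-0.2],[0.115,0.92,0,0,0,0,-0.2],[0.115,0.92,0,0,0,0,-0.2],[0.115,0.92,0,0,0,0,-0.2],[0,0,1,0,0,1,-0.2],[0,0,1,0,0,1,-0.2],[0,0,1,0,0,1,-0.2],[0,0,1,0,0,1,-0.2]]]'
python3 -m pendant '[[[0,0,1,0,0,0.28,-0.2],[0,0,1,0,0,0,-0.2],[0,0,0.5,0,0,0,-0.2],[0,0,0,0,0,0,-0.2],[0,0,0,0,0,0,-0.2],[0,0,0,0,0,0,-0.2],[0,0,0,0,0,0,-0.2],[0,0,0,0,0,0,-0.2]]]'; python3 lg.py
```

```text
time_s: 39.15
tcp_pos: [0.6189, -0.1974, 0.251]
eef_rot: [180.0, -0.0, 0.1]
contact_force: [-0.4, -0.4, -0.3]
gripper_width: 0.0349
gripper_force: 0.0
time_s: 39.95
tcp_pos: [0.6275, -0.2712, 0.1698]
eef_rot: [-180.0, -0.0, -16.1]
contact_force: [-0.8, -0.2, 0.8]
gripper_width: 0.035
gripper_force: 0.0
time_s: 40.75
tcp_pos: [0.6278, -0.2703, 0.1214]
eef_rot: [-180.0, -0.1, -17.0]
contact_force: [0.1, 0.2, 0.2]
gripper_width: 0.035
gripper_force: 0.0
top (array([ 0.6192, -0.269 ,  0.032 ]), 0.033, np.float64(nan), np.float64(nan), np.int32(48), [array([ 620.6, -268.7]), array([20. , 31.2]), np.float64(73.0)])
top (array([ 0.5205, -0.3776,  0.032 ]), 0.032, np.float64(20.5), np.float64(0.045), np.int32(89), [array([ 520.5, -377.4]), array([46.1, 22.3]), np.float64(8.3)])
scene (array([ 0.6301, -0.2661,  0.032 ]), 0.029, np.float64(-31.5), np.float64(0.0423), np.int32(84), [array([ 629.2, -265.4]), array([30. , 47.6]), np.float64(75.0)])
scene (array([ 0.6319, -0.1463,  0.032 ]), 0.029, np.float64(-150.8), np.float64(0.0457), np.int32(107), [array([ 629.6, -147.7]), array([60.9, 28.5]), np.float64(22.7)])
```

```bash
python3 -m pendant '[[[0,0,0.8,0,0,0,-0.2],[0,0,0.8,0,0,0,-0.2],[0,0,0.8,0,0,0,-0.2],[0,0,0.8,0,0,0,-0.2],[0,0,0.6,0,0,0,-0.2],[0,0,0.3,0,0,0,-0.2],[0,0,0,0,0,0,-0.2],[0,0,0,0,0,0,-1]]]' 30
python3 -m pendant '[[[0,0,0,0,0,0,-1],[0,0,0,0,0,0,-1],[0,0,0,0,0,0,-1],[0,0,0,0,0,0,-1],[0,0,-0.3,0,0,0,-1],[0,0,-0.7,0,0,0,-1],[0,0,-0.8,0,0,0,-1],[0,0,-0.7,0,0,0,-1]]]'
```

```text
time_s: 41.65
tcp_pos: [0.6279, -0.2703, 0.0391]
eef_rot: [180.0, -0.0, -17.0]
contact_force: [-0.2, -0.3, 0.6]
gripper_width: 0.0313
gripper_force: 0.0
time_s: 42.45
tcp_pos: [0.6277, -0.2703, 0.0901]
eef_rot: [180.0, -0.0, -17.0]
contact_force: [0.6, 0.3, -1.0]
gripper_width: 0.0196
gripper_force: 30.0
```

```bash
python3 -m pendant '[[[0,0,0,0,0,-0.975,-1],[0,0,0,0,0,-0.975,-1],[0,0,0,0,0,-0.975,-1],[0,0,0,0,0,-0.975,-1],[-0.9045,-0.367,0,0,0,0,-1],[-0.9045,-0.367,0,0,0,0,-1],[-0.9045,-0.367,0,0,0,0,-1],[-0.9045,-0.367,0,0,0,0,-1]]]'
python3 -m pendant '[[[-0.9045,-0.367,0,0,0,0,-1],[-0.9045,-0.367,0,0,0,0,-1],[-0.9045,-0.367,0,0,0,0,-1],[-0.9045,-0.367,0,0,0,0,-1],[-0.9045,-0.367,0,0,0,0,-1],[-0.9045,-0.367,0,0,0,0,-1],[-0.9045,-0.367,0,0,0,0,-1],[0,0,0,0,0,0,-1]]]'
python3 v.py s8 scene 190 110 330 215;  python3 v.py t8 top 240 130 400 250
```

```text
time_s: 43.25
tcp_pos: [0.5553, -0.2388, 0.0894]
eef_rot: [180.0, -0.0, -1.4]
contact_force: [-0.3, 0.3, -1.5]
gripper_width: 0.0198
gripper_force: 30.0
time_s: 44.05
tcp_pos: [0.4284, -0.184, 0.0893]
eef_rot: [-180.0, 0.0, -1.4]
contact_force: [0.5, 0.3, -0.1]
gripper_width: 0.0193
gripper_force: 30.0
```

View pics/s8.png

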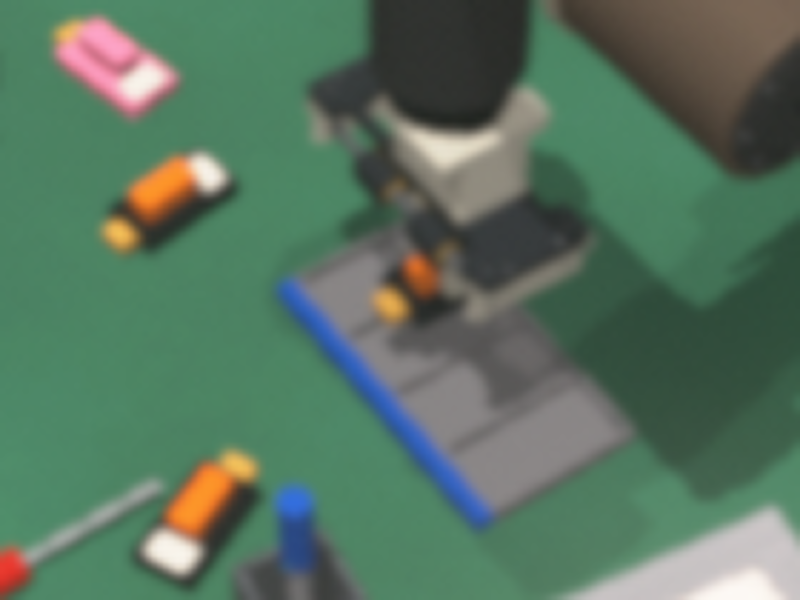

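The logger is held level over the second slot with its brass plug at (390,303), towards the blue bar. I lower it.

```bash
python3 -m pendant '[[[0.1,0,0.5,0,0,0,-1],[0,0,0.6,0,0,0,-1],[0,0,0.5,0,0,0,-1],[0,0,0.4,0,0,0,-1],[0,0,0.2,0,0,0,-1],[0,0,0.1,0,0,0,-1],[0,0,0,0,0,0,-1],[0,0,0,0,0,0,-1]]]'
python3 -m pendant '[[[0,0,0.05,0,0,0,-1],[0,0,0,0,0,0,-0.5],[0,0,0,0,0,0,-0.4],[0,0,0,0,0,0,-0.3],[0,0,0,0,0,0,-0.25],[0,0,-0.3,0,0,0,-0.25],[0,0,-0.8,0,0,0,-0.25],[0,0,-1,0,0,0,-0.25]]]'
```

```text
time_s: 44.95
tcp_pos: [0.4329, -0.1847, 0.0427]
eef_rot: [180.0, -0.0, -1.4]
contact_force: [-0.2, 0.4, -0.8]
gripper_width: 0.0198
gripper_force: 30.0
time_s: 45.75
tcp_pos: [0.4319, -0.1846, 0.0838]
eef_rot: [180.0, 0.1, -1.4]
contact_force: [0.3, -0.1, 0.7]
gripper_width: 0.033
gripper_force: 0.0
```

```bash
python3 -m pendant '[[[0,0,-1,0,0,0,-0.2],[0,0,-1,0,0,0,-0.2],[0.466,0.954,0,0,0,0,-0.2],[0.466,0.954,0,0,0,0,-0.2],[0.466,0.954,0,0,0,0,-0.2],[0.466,0.954,0,0,0,0,-0.2],[0.466,0.954,0,0,0,0,-0.2],[0.466,0.954,0,0,0,0,-0.2]]]'
python3 -m pendant '[[[0.466,0.954,0,0,0,0,-0.2],[0.466,0.954,0,0,0,0,-0.2],[0.466,0.954,0,0,0,0,-0.2],[0.466,0.954,0,0,0,0,-0.2],[0,0,0,0,0,-1,-0.2],[0,0,0,0,0,-1,-0.2],[0,0,0,0,0,-0.35,-0.2],[0,0,0,0,0,0,-0.2]]]'; python3 lg.py
```

```text
time_s: 46.55
tcp_pos: [0.4859, -0.3013, 0.1239]
eef_rot: [180.0, -0.0, -1.4]
contact_force: [-0.2, 0.0, 1.4]
gripper_width: 0.035
gripper_force: 0.0
time_s: 47.35
tcp_pos: [0.5209, -0.3776, 0.1237]
eef_rot: [-180.0, 0.0, 7.9]
contact_force: [1.2, 0.5, 0.4]
gripper_width: 0.0351
gripper_force: 0.0
top (array([ 0.6347, -0.1492,  0.032 ]), 0.031, np.float64(-156.5), np.float64(0.0366), np.int32(66), [array([ 634.9, -148.6]), array([42.7, 21.7]), np.float64(28.1)])
scene (array([ 0.5223, -0.3724,  0.032 ]), 0.029, np.float64(2.2), np.float64(0.0383), np.int32(73), [array([ 521.9, -373. ]), array([50. , 30.7]), np.float64(10.9)])
scene (array([ 0.4333, -0.1833,  0.032 ]), 0.032, np.float64(nan), np.float64(nan), np.int32(80), [array([ 431.4, -182.8]), array([29.7, 51.4]), np.float64(87.3)])
scene (array([ 0.6328, -0.1463,  0.032 ]), 0.028, np.float64(-147.7), np.float64(0.0444), np.int32(106), [array([ 631.4, -147.3]), array([57.3, 29.3]), np.float64(22.7)])
```

```bash
python3 -m pendant '[[[0,0,0.8,0,0,0,-0.2],[0,0,0.8,0,0,0,-0.2],[0,0,0.8,0,0,0,-0.2],[0,0,0.8,0,0,0,-0.2],[0,0,0.7,0,0,0,-0.2],[0,0,0.33,0,0,0,-0.2],[0,0,0,0,0,0,-0.2],[0,0,0,0,0,0,-1]]]' 30
python3 -m pendant '[[[0,0,0,0,0,0,-1],[0,0,0,0,0,0,-1],[0,0,0,0,0,0,-1],[0,0,0,0,0,0,-1],[0,0,-0.3,0,0,0,-1],[0,0,-0.7,0,0,0,-1],[0,0,-0.8,0,0,0,-1],[0,0,-0.7,0,0,0,-1]]]'
```

```text
time_s: 48.25
tcp_pos: [0.5214, -0.3778, 0.0394]
eef_rot: [180.0, -0.0, 8.0]
contact_force: [0.7, 0.3, 0.1]
gripper_width: 0.0308
gripper_force: 0.0
time_s: 49.05
tcp_pos: [0.5211, -0.3778, 0.0905]
eef_rot: [180.0, -0.0, 8.0]
contact_force: [-0.8, -0.7, -1.0]
gripper_width: 0.0198
gripper_force: 30.0
```

```bash
python3 -m pendant '[[[0,0,0,0,0,1,-1],[0,0,0,0,0,1,-1],[0,0,0,0,0,0.35,-1],[-0.593,-0.844,0,0,0,0,-1],[-0.593,-0.844,0,0,0,0,-1],[-0.593,-0.844,0,0,0,0,-1],[-0.593,-0.844,0,0,0,0,-1],[-0.593,-0.844,0,0,0,0,-1]]]'
python3 -m pendant '[[[-0.593,-0.844,0,0,0,0,-1],[-0.593,-0.844,0,0,0,0,-1],[-0.593,-0.844,0,0,0,0,-1],[0,0,0,0,0,0,-1],[0,0,0.5,0,0,0,-1],[0,0,0,0,0,0,-1],[0,0,0,0,0,0,-1],[0,0,0,0,0,0,-1]]]'; python3 lg.py | grep scene
```

```text
time_s: 49.85
tcp_pos: [0.4633, -0.2912, 0.0893]
eef_rot: [180.0, -0.0, -1.4]
contact_force: [0.6, -0.7, -0.5]
gripper_width: 0.0194
gripper_force: 30.0
time_s: 50.65
tcp_pos: [0.4296, -0.2407, 0.0787]
eef_rot: [180.0, 0.0, -1.4]
contact_force: [0.2, 0.0, -0.5]
gripper_width: 0.0196
gripper_force: 30.0
scene (array([ 0.4352, -0.1825,  0.032 ]), 0.032, np.float64(nan), np.float64(nan), np.int32(74), [array([ 434.3, -182.8]), array([46.9, 27.5]), np.float64(1.8)])
scene (array([ 0.6328, -0.1463,  0.032 ]), 0.029, np.float64(-149.9), np.float64(0.0449), np.int32(106), [array([ 631.4, -147.3]), array([57.3, 29.3]), np.float64(22.7)])
```

```bash
python3 -m pendant '[[[0,0,0.5,0,0,0,-1],[0,0,0.5,0,0,0,-1],[0,0,0.4,0,0,0,-1],[0,0,0.25,0,0,0,-1],[0,0,0.1,0,0,0,-1],[0,0,0.05,0,0,0,-1],[0,0,0,0,0,0,-1],[0,0,0,0,0,0,-1]]]'
python3 -m pendant '[[[0,0,0,0,0,0,-0.6],[0,0,0,0,0,0,-0.5],[0,0,0,0,0,0,-0.4],[0,0,0,0,0,0,-0.3],[0,0,0,0,0,0,-0.25],[0,0,-0.3,0,0,0,-0.25],[0,0,-0.8,0,0,0,-0.25],[0,0,-1,0,0,0,-0.25]]]'
```

```text
time_s: 51.55
tcp_pos: [0.4298, -0.2404, 0.0432]
eef_rot: [180.0, -0.0, -1.4]
contact_force: [0.5, -0.3, -0.4]
gripper_width: 0.0196
gripper_force: 30.0
time_s: 52.35
tcp_pos: [0.4289, -0.2402, 0.0852]
eef_rot: [-180.0, 0.1, -1.4]
contact_force: [0.6, 0.8, 0.1]
gripper_width: 0.0327
gripper_force: 0.0
```

```bash
python3 -m pendant '[[[0,0,-1,0,0,0,-0.25],[0,0,-1,0,0,0,0],[0,0,-1,0,0,0,0.6],[0,0,-1,0,0,0,0.6],[0,0,-0.8,0,0,0,0.6],[0.9265,-0.437,0,0,0,0,0.6],[0.9265,-0.437,0,0,0,0,0.6],[0.9265,-0.437,0,0,0,0,0.6]]]'
python3 -m pendant '[[[0.9265,-0.437,0,0,0,0,0.6],[0.9265,-0.437,0,0,0,0,0.6],[0.9265,-0.437,0,0,0,0,0.6],[0.9265,-0.437,0,0,0,0,0.6],[0.9265,-0.437,0,0,0,0,0.6],[0.9265,-0.437,0,0,0,0,0.6],[0.9265,-0.437,0,0,0,0,0.6],[0.9265,-0.437,0,0,0,0,0.6]]]'
python3 -m pendant '[[[0,0,0,0,0,1,0.6],[0,0,0,0,0,1,0.6],[0,0,0,0,0,1,0.6],[0,0,0,0,0,1,0.6],[0,0,0,0,0,1,0.6],[0,0,0,0,0,1,0.6],[0,0,0,0,0,1,0.6],[0,0,0,0,0,1,0.6]]]'
python3 -m pendant '[[[0,0,0,0,0,1,0.6],[0,0,0,0,0,1,0.6],[0,0,0,0,0,1,0.6],[0,0,0,0,0,1,0.6],[0,0,0,0,0,1,0.6],[0,0,0,0,0,1,0.6],[0,0,0,0,0,1,0.6],[0,0,0,0,0,1,0.6]]]'
python3 lg.py;python3 v.py s9 scene 190 110 330 215
```

```text
time_s: 53.15
tcp_pos: [0.487, -0.2147, 0.1806]
eef_rot: [-180.0, 0.0, -1.4]
contact_force: [0.5, -0.2, -0.0]
gripper_width: 0.0696
gripper_force: 0.0
time_s: 53.95
tcp_pos: [0.6371, -0.148, 0.1795]
eef_rot: [180.0, 0.1, -1.4]
contact_force: [0.4, 0.3, -0.9]
gripper_width: 0.07
gripper_force: 0.0
time_s: 54.75
tcp_pos: [0.6364, -0.1483, 0.1795]
eef_rot: [179.9, 0.1, -33.5]
contact_force: [-0.6, 0.5, -0.4]
gripper_width: 0.0702
gripper_force: 0.0
time_s: 55.55
tcp_pos: [0.6364, -0.1484, 0.1795]
eef_rot: [179.9, 0.0, -65.6]
contact_force: [-0.0, 0.1, -0.7]
gripper_width: 0.07
gripper_force: 0.0
top (array([ 0.6378, -0.1443,  0.032 ]), 0.033, np.float64(-165.7), np.float64(0.0432), np.int32(49), [array([ 635.2, -146.8]), array([44.3, 15.7]), np.float64(23.9)])
top (array([ 0.4317, -0.1848,  0.032 ]), 0.035, np.float64(-0.8), np.float64(0.0366), np.int32(76), [array([ 434.5, -184.4]), array([20.3, 44. ]), np.float64(87.3)])
top (array([ 0.4272, -0.2418,  0.032 ]), 0.034, np.float64(-8.5), np.float64(0.0364), np.int32(85), [array([ 429.6, -241.5]), array([20.2, 44.2]), np.float64(86.9)])
scene (array([ 0.4411, -0.2372,  0.032 ]), 0.031, np.float64(nan), np.float64(nan), np.int32(46), [array([ 441.4, -237.5]), array([30.6, 26.8]), np.float64(87.9)])
scene (array([ 0.4367, -0.182 ,  0.032 ]), 0.032, np.float64(nan), np.float64(nan), np.int32(75), [array([ 434.2, -182.4]), array([46.9, 29.8]), np.float64(3.1)])
scene (array([ 0.6328, -0.1459,  0.032 ]), 0.029, np.float64(-150.7), np.float64(0.045), np.int32(92), [array([ 631.2, -147.4]), array([60.2, 24.5]), np.float64(22.7)])
```

View pics/s9.png

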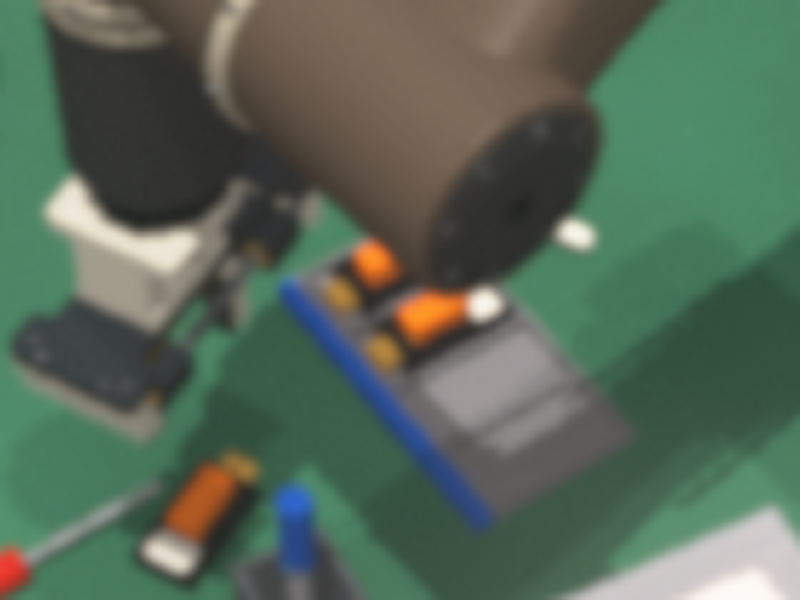

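Two loggers lie in their slots with plugs to the bar, seen at (375,262) and (430,315). The last one at (205,495) sits under the gripper. I grip it along its length to clear the stand.

```bash
python3 -m pendant '[[[0,0,0.8,0,0,0,0.6],[0,0,0.8,0,0,0,0.6],[0,0,0.8,0,0,0,0.6],[0,0,0.8,0,0,0,0.6],[0,0,0.8,0,0,0,0.6],[0,0,0.8,0,0,0,0.6],[0,0,0.8,0,0,0,0.6],[0,0,0,0,0,0,0.6]]]'
python3 -m pendant '[[[0,0,0.6,0,0,0,0.6],[0,0,0.4,0,0,0,0.6],[0,0,0.4,0,0,0,0.6],[0,0,0,0,0,0,0.4],[0,0,0,0,0,0,0.2],[0,0,0,0,0,0,0],[0,0,0,0,0,0,-0.2],[0,0,0,0,0,0,-0.2]]]' 30
python3 -m pendant '[[[0,0,0,0,0,0,-0.4],[0,0,0,0,0,0,-0.4],[0,0,0,0,0,0,-0.4],[0,0,0,0,0,0,-0.4],[0,0,-0.3,0,0,0,-0.4],[0,0,-0.7,0,0,0,-0.4],[0,0,-0.8,0,0,0,-0.4],[0,0,-0.7,0,0,0,-0.4]]]'
```

```text
time_s: 56.5
tcp_pos: [0.6343, -0.1488, 0.066]
eef_rot: [179.7, 0.1, -65.3]
contact_force: [-0.4, -0.1, 0.6]
gripper_width: 0.0701
gripper_force: 0.0
time_s: 57.3
tcp_pos: [0.636, -0.1493, 0.0415]
eef_rot: [-179.9, -0.0, -65.4]
contact_force: [0.3, -0.6, 1.8]
gripper_width: 0.0458
gripper_force: 30.0
time_s: 58.1
tcp_pos: [0.6357, -0.1493, 0.0924]
eef_rot: [-180.0, -0.0, -65.4]
contact_force: [-0.5, 0.3, -0.3]
gripper_width: 0.0457
gripper_force: 30.0
```

```bash
python3 -m pendant '[[[-0.12,0.86,0,0,0,0,-0.4],[-0.12,0.86,0,0,0,0,-0.4],[-0.12,0.86,0,0,0,0,-0.4],[-0.12,0.86,0,0,0,0,-0.4],[-0.12,0.86,0,0,0,0,-0.4],[-0.12,0.86,0,0,0,0,-0.4],[0,0,0,0,0,-1,-0.4],[0,0,0,0,0,-1,-0.4]]]'
python3 -m pendant '[[[0,0,0,0,0,-1,-0.4],[0,0,0,0,0,-1,-0.4],[0,0,0,0,0,-1,-0.4],[0,0,0,0,0,-1,-0.4],[0,0,0,0,0,-1,-0.4],[0,0,0,0,0,-1,-0.4],[0,0,0,0,0,-1,-0.4],[0,0,0,0,0,-1,-0.4]]]'
python3 -m pendant '[[[0,0,0,0,0,-1,-0.4],[0,0,0,0,0,-1,-0.4],[0,0,0,0,0,-1,-0.4],[0,0,0,0,0,-1,-0.4],[0,0,0,0,0,-1,-0.4],[0,0,0,0,0,-1,-0.4],[0,0,0,0,0,-1,-0.4],[0,0,0,0,0,-1,-0.4]]]'
python3 -m pendant '[[[0,0,0,0,0,-1,-0.4],[0,0,0,0,0,-1,-0.4],[0,0,0,0,0,-1,-0.4],[0,0,0,0,0,-1,-0.4],[0,0,0,0,0,-1,-0.4],[0,0,0,0,0,-1,-0.4],[0,0,0,0,0,-1,-0.4],[0,0,0,0,0,-1,-0.4]]]'
python3 -c "
from h import *
print(r.get_state()['joints'])"
```

```text
time_s: 58.9
tcp_pos: [0.5355, -0.1793, 0.0921]
eef_rot: [-180.0, -0.0, -57.3]
contact_force: [1.1, 0.1, -1.1]
gripper_width: 0.0454
gripper_force: 30.0
time_s: 59.7
tcp_pos: [0.5359, -0.1791, 0.0918]
eef_rot: [-180.0, -0.0, -25.3]
contact_force: [0.1, 0.5, -1.3]
gripper_width: 0.0457
gripper_force: 30.0
time_s: 60.5
tcp_pos: [0.5359, -0.1791, 0.0918]
eef_rot: [180.0, -0.0, 6.7]
contact_force: [0.5, 0.1, -0.2]
gripper_width: 0.0459
gripper_force: 30.0
time_s: 61.3
tcp_pos: [0.5359, -0.1791, 0.0918]
eef_rot: [180.0, -0.0, 38.7]
contact_force: [-0.5, -0.4, -0.5]
gripper_width: 0.0459
gripper_force: 30.0
[ 1.36348213e+00  1.89797706e+01 -2.46402026e+01 -2.14586225e-03
 -4.63408889e+01  1.27381099e+02]
```

```bash
python3 -m pendant '[[[-0.084,-0.92,0,0,0,0,-0.4],[-0.084,-0.92,0,0,0,0,-0.4],[-0.084,-0.92,0,0,0,0,-0.4],[-0.084,-0.92,0,0,0,0,-0.4],[-0.084,-0.92,0,0,0,0,-0.4],[-0.084,-0.92,0,0,0,0,-0.4],[-0.084,-0.92,0,0,0,0,-0.4],[-0.084,-0.92,0,0,0,0,-0.4]]]'
python3 -m pendant '[[[0,0,0,0,0,-1,-0.4],[0,0,0,0,0,-1,-0.4],[0,0,0,0,0,-1,-0.4],[0,0,0,0,0,-1,-0.4],[0,0,0,0,0,-1,-0.4],[0,0,0,0,0,-1,-0.4],[0,0,0,0,0,-1,-0.4],[0,0,0,0,0,-1,-0.4]]]'
python3 -m pendant '[[[0,0,0,0,0,-1,-0.4],[0,0,0,0,0,-1,-0.4],[0,0,0,0,0,-1,-0.4],[0,0,0,0,0,-1,-0.4],[0,0,0,0,0,-0.475,-0.4],[0,0,0.5,0,0,0,-0.4],[0,0,0,0,0,0,-0.4],[0,0,0,0,0,0,-0.4]]]'
python3 v.py s10 scene 190 110 350 230
python3 -c "
from h import *
print(r.get_state()['joints'])"
```

```text
time_s: 62.1
tcp_pos: [0.4332, -0.0719, 0.0918]
eef_rot: [180.0, -0.1, 38.6]
contact_force: [0.9, 0.6, 0.2]
gripper_width: 0.0456
gripper_force: 30.0
time_s: 62.9
tcp_pos: [0.4337, -0.0723, 0.0918]
eef_rot: [180.0, -0.0, 70.7]
contact_force: [-0.8, -0.6, -1.8]
gripper_width: 0.0458
gripper_force: 30.0
time_s: 63.7
tcp_pos: [0.4332, -0.0725, 0.0807]
eef_rot: [-180.0, 0.0, 88.4]
contact_force: [0.8, 0.1, -0.7]
gripper_width: 0.046
gripper_force: 30.0
[ 1.63934569e+01  9.36173181e+00 -4.06993671e+01  2.69743262e-03
 -3.99660080e+01  1.62047646e+02]
```

View pics/s10.png

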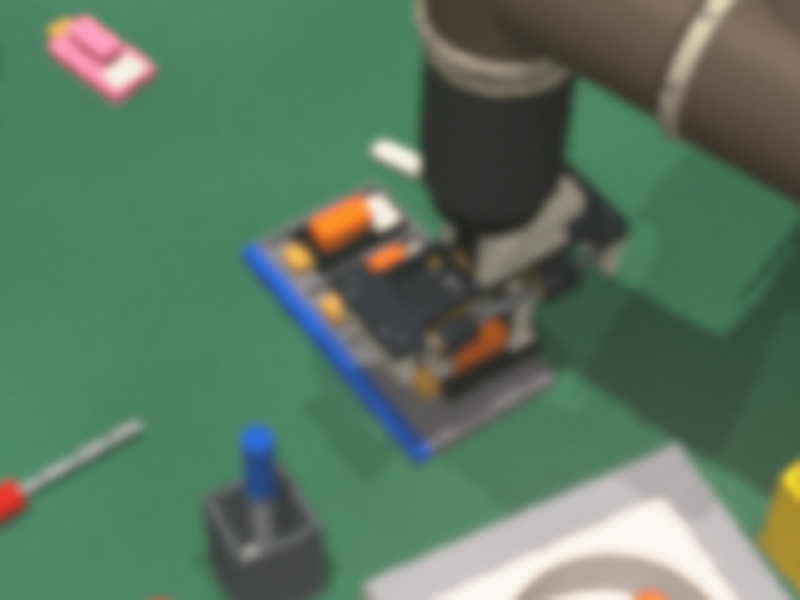

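The last logger is held over the end slot with its plug at (425,383), towards the bar. I lower and release it.

```bash
python3 -m pendant '[[[0,0,0.5,0,0,0,-0.4],[0,0,0.5,0,0,0,-0.4],[0,0,0.4,0,0,0,-0.4],[0,0,0.25,0,0,0,-0.4],[0,0,0.1,0,0,0,-0.4],[0,0,0.04,0,0,0,-0.4],[0,0,0,0,0,0,-0.4],[0,0,0,0,0,0,-0.4]]]'
python3 -m pendant '[[[0,0,0,0,0,0,0],[0,0,0,0,0,0,0.1],[0,0,0,0,0,0,0.2],[0,0,0,0,0,0,0.3],[0,0,0,0,0,0,0.3],[0,0,-0.3,0,0,0,0.3],[0,0,-0.8,0,0,0,0.3],[0,0,-1,0,0,0,0.3]]]'
python3 -m pendant '[[[0,0,-1,0,0,0,0.3],[0,0,-1,0,0,0,0.3],[0,0,-1,0,0,0,0.3],[0,0,-1,0,0,0,0.3],[0,0,-1,0,0,0,0.3],[0,0,-1,0,0,0,0.3],[0,-0.5,-1,0,0,0,0.3],[0,0,-1,0,0,0,0.3]]]'
python3 lg.py; python3 v.py t11 top 120 90 380 285
```

```text
time_s: 64.55
tcp_pos: [0.4337, -0.0723, 0.0454]
eef_rot: [180.0, -0.0, 88.5]
contact_force: [0.0, 0.1, -1.4]
gripper_width: 0.0456
gripper_force: 30.0
time_s: 65.35
tcp_pos: [0.4329, -0.0725, 0.0874]
eef_rot: [-179.9, 0.0, 88.5]
contact_force: [0.5, -0.1, 0.7]
gripper_width: 0.0568
gripper_force: 0.0
time_s: 66.15
tcp_pos: [0.4223, -0.0723, 0.2484]
eef_rot: [180.0, -0.0, 88.5]
contact_force: [0.3, 0.4, 0.4]
gripper_width: 0.0568
gripper_force: 0.0
top (array([ 0.4278, -0.2414,  0.032 ]), 0.036, np.float64(-1.2), np.float64(0.0408), np.int32(90), [array([ 429.6, -241.5]), array([20.2, 44.1]), np.float64(86.9)])
scene (array([ 0.4311, -0.2374,  0.032 ]), 0.032, np.float64(nan), np.float64(nan), np.int32(79), [array([ 429.7, -237.1]), array([30.7, 50.3]), np.float64(87.9)])
scene (array([ 0.4346, -0.1828,  0.032 ]), 0.032, np.float64(nan), np.float64(nan), np.int32(78), [array([ 432.8, -182.1]), array([49.8, 29. ]), np.float64(2.1)])
scene (array([ 0.437 , -0.0713,  0.032 ]), 0.033, np.float64(nan), np.float64(nan), np.int32(82), [array([436.1, -71.3]), array([48.1, 27.7]), np.float64(2.4)])
```

View pics/t11.png

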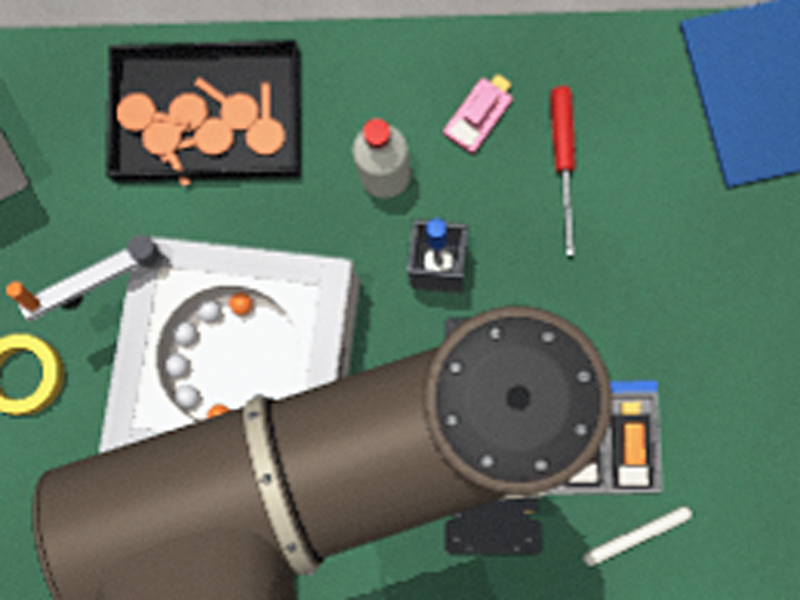

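Rod, holder arm and bystanders are all in place; the robot hides part of the tray. I move it aside for the last check.

```bash
python3 -m pendant '[[[0,0.9,0,0,0,0.5,0.3],[-0.9,0.5,0,0,0,0.5,0.3],[-0.9,0.5,0,0,0,0,0.3],[-0.9,0.5,0,0,0,0,0.3],[-0.9,0.5,0,0,0,0,0.3],[-0.9,0.3,0,0,0,0,0.3],[-0.9,0.3,0,0,0,0,0.3],[-0.9,0.3,0,0,0,0,0.3]]]' >/dev/null
python3 -m pendant '[[[-1,0,0,0,0,1,0.3],[-1,0,0,0,0,1,0.3],[-1,0,0,0,0,1,0.3],[-1,0,0,0,0,1,0.3],[-1,0,0,0,0,1,0.3],[-1,0,0,0,0,1,0.3],[-1,0,0,0,0,1,0.3],[-1,0,0,0,0,1,0.3]]]'
python3 -m pendant '[[[-1,-0.6,0,0,0,0,0.3],[-1,-0.6,0,0,0,0,0.3],[-1,-0.6,0,0,0,0,0.3],[-1,-0.6,0,0,0,0,0.3],[-1,-0.6,0,0,0,0,0.3],[-1,-0.6,0,0,0,0,0.3],[-1,-0.6,0,0,0,0,0.3],[-1,-0.6,0,0,0,0,0.3]]]'
python3 - <<'E'
from m import *
for n in('top','scene'):
    c=cap(n);P=cloud(c)
    for l in loggers(c,P): print(n,l)
    if n=='top':
        for yy in(-.2405,-.1845,-.0725):
            for dx in(-.03,.0,.03):
              for dy in(-.018,0,.018):
                q=P[(abs(P[...,0]-.432-dx)<.006)&(abs(P[...,1]-yy-dy)<.005)&(P[...,2]<.06)];print(np.median(q[:,2]).round(3),end=' ')
            print()
E
python3 v.py t12 top 120 90 380 285; python3 v.py s12 scene 190 110 430 290
```

```text
time_s: 67.9
tcp_pos: [0.433, -0.3449, 0.2481]
eef_rot: [179.6, 0.6, 51.8]
contact_force: [0.1, 0.0, -0.1]
gripper_width: 0.057
gripper_force: 0.0
time_s: 68.7
tcp_pos: [0.2612, -0.4055, 0.2491]
eef_rot: [179.5, 1.2, 51.4]
contact_force: [-0.6, -0.1, -0.8]
gripper_width: 0.0571
gripper_force: 0.0
top (array([ 0.4331, -0.0751,  0.032 ]), 0.035, np.float64(0.4), np.float64(0.0434), np.int32(74), [array([434. , -74.5]), array([17. , 43.8]), np.float64(88.2)])
top (array([ 0.4332, -0.1847,  0.032 ]), 0.035, np.float64(-3.6), np.float64(0.0416), np.int32(89), [array([ 434.5, -184.4]), array([20.3, 44. ]), np.float64(87.3)])
top (array([ 0.4283, -0.2414,  0.032 ]), 0.035, np.float64(-1.4), np.float64(0.0406), np.int32(92), [array([ 429.6, -241.5]), array([20.2, 44.1]), np.float64(86.9)])
0.018 0.021 0.014 0.017 0.035 0.015 0.008 0.017 0.007 
0.019 0.018 0.018 0.017 0.034 0.017 0.016 0.017 0.016 
0.018 0.017 0.018 0.017 0.036 0.017 0.018 0.018 0.015 
scene (array([ 0.4306, -0.2377,  0.032 ]), 0.032, np.float64(nan), np.float64(nan), np.int32(79), [array([ 429.4, -237.1]), array([30.6, 49.8]), np.float64(87.9)])
scene (array([ 0.4346, -0.1828,  0.032 ]), 0.032, np.float64(nan), np.float64(nan), np.int32(78), [array([ 432.8, -182.1]), array([49.8, 29. ]), np.float64(2.1)])
scene (array([ 0.4365, -0.0721,  0.032 ]), 0.032, np.float64(nan), np.float64(nan), np.int32(86), [array([435.5, -71.4]), array([29.4, 50. ]), np.float64(86.0)])
```

View pics/t12.png

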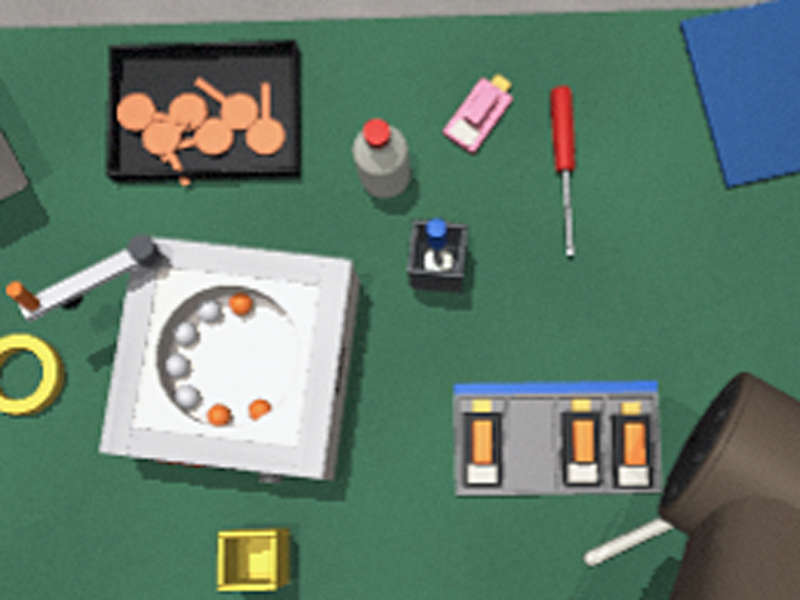

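All three loggers at (484,440), (583,440) and (632,445) lie flat with plugs to the bar, and the seven beads are in the well. The holder arm is at its stop and the rod stands upright. I hand in.

```bash
python3 -m pendant '[[[0,0,0,0,0,0,0.3],[0,0,0,0,0,0,0.3],[0,0,0,0,0,0,0.3],[0,0,0,0,0,0,0.3],[0,0,0,0,0,0,0.3],[0,0,0,0,0,0,0.3],[0,0,0,0,0,0,0.3],[0,0,0,0,0,0,0.3]]]'; python3 -c "
from plant import r
print(r.close_job())"
```

```text
time_s: 69.7
tcp_pos: [0.263, -0.4055, 0.2494]
eef_rot: [179.5, 1.1, 51.4]
contact_force: [0.4, 0.3, 0.8]
gripper_width: 0.057
gripper_force: 0.0
the job is handed in; nothing more can be done
None
```

I handed the job in at about 70 s: the holder arm is swung out to its stop, the beads got about three anticlockwise turns (all seven still in the well, oranges shifted), the rod stands back in its stand, and all three loggers lie flat in separate compartments, plugs to the blue bar; the hand-in returned no verdict.

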